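# Slide the syrup bottle home at the coffee counter

### The job

Push the tall amber syrup bottle with the orange label across the counter into the one empty lane of the steel bottle organiser (the lane with the orange dot) until it is fully home, against the stop at the lane's closed end. Slide it gently and upright by pushing low on its body with the fingertips: it must never be lifted or tipped, nor touched on its pump. Leave the other bottles, the mug and the sugar jar where they are.

Things in the scene. Friction and masses are not known exactly. Their poses are not given: they have to be found in the camera images.
- syrup: The bottle to push: amber, orange label with a white band, gold pump on top. Round body 72 mm in diameter and straight from the counter up to 150 mm, then a shoulder and a narrow neck; 265 mm tall in all; about 0.4 to 0.8 kg. Origin at the centre of its underside, z up; the pump's spout points along its +x. It stands on the bare counter. It slides if pushed within about 40 mm of the counter and tips if pushed much higher.
- syrup_pump: The gold pump fixed on top of that bottle (screw collar from 188 mm up, head and spout, 45 mm long, at about 260 mm). It must not be touched. Its origin and axes coincide with the bottle's own (centre of the bottle's underside).
- organiser: Fixed steel organiser standing on the counter: three lanes side by side, with no floor, so bottles slide on the counter itself. Walls 24 mm high and 6 mm thick; lanes 88 mm wide inside, 94 mm from centre to centre along the organiser's x (lane centres at x = -94, 0 and 94 mm). The lanes run along its y: the open mouths are at y = +90 mm, the inner face of the stop at y = -37 mm. Origin on the counter, on the centre line of the middle lane.
- place: Flat orange dot, 60 mm across, marking the home place in the empty lane (any of the three). Origin at its centre on the counter; axes parallel to the organiser's: the lane opens towards +y. It lies on the lane's centre line, 37 mm from the stop, so a bottle centred on it is 1 mm short of the stop. It has no height that matters: the bottle slides over it.
- green_bottle: Green glass syrup bottle with white pump, the same size as the amber one, standing at home in another lane. Origin at the centre of its underside. Leave it alone.
- dark_bottle: Black syrup bottle with blue label and white pump, the same size, standing at home in the third lane. Origin at the centre of its underside. Leave it alone.
- mug: White mug, 82 mm in diameter, 95 mm tall, beside the work. Origin at the centre of its underside. Leave it alone.
- sugar_jar: Blue jar with a steel lid, 80 mm in diameter, 110 mm tall, beside the work. Origin at the centre of its underside. Leave it alone.

How it is judged:
By the outcome, as a careful person would: the job done as asked, in the order asked, and still so for the second after the job is handed in, with the robot touching nothing.
It also fails if it takes over 58 s, if anything falls off the work surface, if the arm or the gripper's body presses on something with over 40 N, if the wrist force passes 120 N, or if a joint passes its speed limit or range.

### The arm

A 6-joint arm with a two-finger parallel gripper is mounted at the origin on the work surface. World frame = base frame: x ahead of the robot, y to its left, z up, the work surface at z = 0. Lengths are in m, angles in rad, forces in N, time in s.
With the tool pointing down it reaches from about 0.4 to 0.825 m from the base axis. Payload 7 kg.
Tool frame: the origin (TCP) lies between the finger pads; the fingertips stand 22 mm ahead of it and the grasp point (between the pads) lies 3 mm ahead of it; z points along the fingers, y is the direction in which the jaws open and shut (so a half turn about z gives the same grasp; the last joint's range is limited). The gripper opens to 88 mm and grips with 3 to 60 N. Pads are 19 mm wide; open, the fingers measure 130 mm over their backs; the gripper's body (78 mm by 193 mm) begins 47 mm behind the grasp point.
Start: joints at [1.484, 0.359, 0.012, 0, -1.224, -0.288], TCP at [0.247, 0.628, 0.249] pointing down, gripper open.
Joint ranges: [-3.07, 3.07], [-1.43, 2.12], [-1.02, 1.25], [-3.03, 1.67], [-3.05, -0], [-3.03, 3.03]. Speed limits (rad/s): [2.39, 2.39, 3.01, 3.14, 3.14, 3.14].

### API

Orientations are given as [roll, pitch, yaw] about the fixed x, y, z axes, in that order (R = Rz(yaw) Ry(pitch) Rx(roll)).
In Python, from station import arm, optics gives the robot as it stands. The module is installed in compiled form; this text tells all that it offers.
- The arm moves only by the tool jog_arm, never from a script. Its argument "motion" is a list that holds one entry, the list of rows, each a list of 7 numbers: the shift along the tool's x, y, z in m, then the turn, a rotation vector about the tool's x, y, z in degrees, then the finger opening in m, from 0 to 0.0876. In form: [[[x, y, z, rx, ry, rz, grip], ...]]. A call has 1 to 8 rows; each row is the pose to reach, as a shift and turn from the pose measured when the call began, along the tool's axes at that moment; what a row does not reach only later rows make up. A row lasts 1/10 s, in which the tool goes at most 50 mm and 8.59 degrees, less where a joint would pass 70% of its speed; a pose out of reach is approached as far as the arm can. A call with a gripper value outside its range is refused whole. The fingers move at their own pace and stop on an object; "newtons" is the grip in N (left out, the last holds). Time passes only in rows, so rows that repeat a pose let the fingers close. It gives the time, the measured TCP pose, the force and the opening at its end, in the units of the state.
- arm.get_state(): the state, without advancing time (a new reading comes with each control period).
- optics.grab_frame(name): name is "scene" or "side" or "wrist"; returns the picture (400x640x3 uint8, red, green, blue); there is no depth.
- optics.camera_model(name): a dict with "mtx" (3x3 intrinsics, pixels), "R" (3x3) and "t" (3): a world point X has camera coordinates R X + t; the wrist camera has in their place "mount" (4x4, takes a point from camera to tool coordinates, whose origin is the TCP and whose axes are the flange's). Camera axes: x right, y down, z forward; pixel columns grow to the right and rows downward; lengths in m; the calibration is good to about 2 mm. A picture is of the moment at which its call begins: read the wrist's pose just before it. camera_model takes no time and is no camera call.
- arm.job_done(): hands the job in, once; it reports no verdict.
The state is a dict: "t": time; "q": joint angles; "qd": joint speeds; "joint_efforts": joint torques, N m; "eef_pos": TCP position; "ee_rot": TCP orientation; "force": force on the tool from outside, world axes, zero at the start; "moment": the same for the moment, N m; "width": finger opening in m.
Only numpy, scipy, OpenCV 4.12 (cv2) and the standard library are available. Lean on these libraries where they do the work, as an engineer would, in place of code of your own. Each camera call takes 0.05 s, during which the arm holds its last target.

## Working session

There is one attempt and no reset: what is moved stays moved. The work goes in short steps, Python scripts to look and compute and a tool call to move; the robot and the scene stay as the last step left them, time stands still between calls to the robot, and variables do not carry over. Pictures are saved under pics/ and viewed, and the job is handed in when it is done.

Besides the shell and the picture viewer there is one more tool, called after "Emit:" by a JSON object that holds its "name" and its "arguments". jog_arm: Moves the arm, as the interface text tells. Its arguments: {"type":"object","properties":{"motion":{"type":"array","items":{"type":"array","items":{"type":"array","items":{"type":"number"}}}},"newtons":{"type":"number"}},"required":["motion"]}

```bash
mkdir -p pics; python3 - <<'E'
from station import arm, optics
import cv2,json
s=arm.get_state();print(s)
for n in("scene","side"):
    cv2.imwrite(f"pics/{n}0.png",optics.grab_frame(n)[:,:,::-1]); print(n,optics.camera_model(n))
print(optics.camera_model("wrist"))
E
```

```text
{'t': 0.0, 'q': array([ 1.48408561e+00,  3.59376953e-01,  1.10387512e-02, -3.73059515e-04,
       -1.22405438e+00, -2.88104695e-01]), 'qd': array([-0.00017583,  0.00064401, -0.00074048,  0.0022087 , -0.00038496,
       -0.00035876]), 'joint_efforts': array([-2.19939524e-03, -5.82714057e+01,  2.93045068e+01,  6.99713588e+00,
        6.66299660e-03, -1.72754790e-04]), 'eef_pos': array([0.2469641 , 0.62771207, 0.24761618]), 'ee_rot': array([ 3.13996254e+00, -1.17356702e-04, -3.74942377e-01]), 'force': array([ 0.02322194, -0.00820412,  0.32092747]), 'moment': array([ 0.01700869, -0.03673099, -0.01663076]), 'width': 0.08733236959539455}
scene {'mtx': array([[436.02300071,   0.        , 320.06852414],
       [  0.        , 436.02300071, 198.36951198],
       [  0.        ,   0.        ,   1.        ]]), 'R': array([[-0.41834334,  0.90824117,  0.00931793],
       [ 0.78383173,  0.36618453, -0.50151442],
       [-0.45890813, -0.20250153, -0.8650991 ]]), 't': array([ 0.28747768, -0.44974216,  1.31230812])}
side {'mtx': array([[514.00125164,   0.        , 321.70627706],
       [  0.        , 514.00125164, 189.80713035],
       [  0.        ,   0.        ,   1.        ]]), 'R': array([[ 0.97853293, -0.2048786 ,  0.02231732],
       [-0.09873142, -0.56108092, -0.82185175],
       [ 0.18090166,  0.80200558, -0.56926412]]), 't': array([-0.58690684,  0.09255414,  1.27534959])}
{'mtx': array([[287.45796023,   0.        , 318.48851054],
       [  0.        , 287.45796023, 200.99922851],
       [  0.        ,   0.        ,   1.        ]]), 'mount': array([[-6.93983809e-05, -9.55779588e-01, -2.94083959e-01,
         8.02289519e-02],
       [ 9.99999866e-01, -2.17135840e-04,  4.69714951e-04,
        -3.21790341e-04],
       [-5.12800130e-04, -2.94083887e-01,  9.55779475e-01,
        -1.34890528e-01],
       [ 0.00000000e+00,  0.00000000e+00,  0.00000000e+00,
         1.00000000e+00]])}
```

View pics/scene0.png

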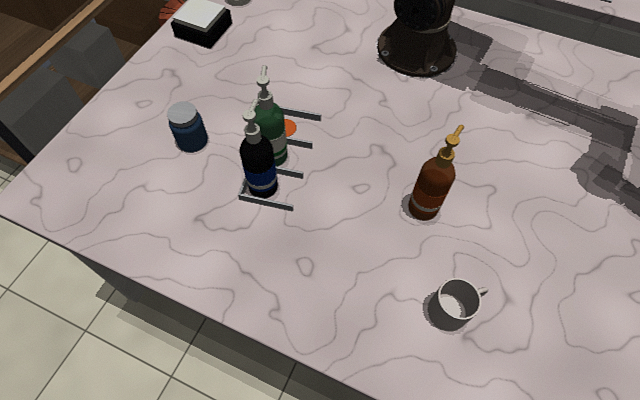

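View pics/side0.png

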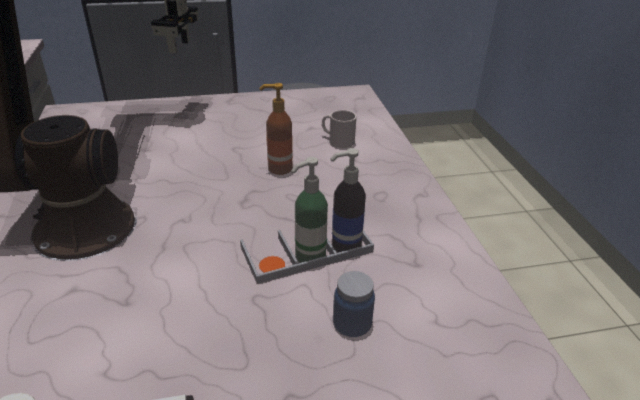

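```bash
cat > h.py <<'E'
import numpy as np, cv2
from station import arm, optics
def cam(n):
    c=optics.camera_model(n); return c["mtx"],c["R"],c["t"]
def ray(n,uv):
    K,R,t=cam(n); uv=np.atleast_2d(uv).astype(float)
    d=np.c_[uv,np.ones(len(uv))]@np.linalg.inv(K).T@R
    return -R.T@t,d
def onz(n,uv,z):
    o,d=ray(n,uv); return o+d*((z-o[2])/d[:,2])[:,None]
def proj(n,X):
    K,R,t=cam(n); p=(np.atleast_2d(X)@R.T+t)@K.T; return p[:,:2]/p[:,2:]
def axis(masks):  # dict name->mask of vertical round body: intersect bisector planes
    A=[];b=[]
    for n,m in masks.items():
        v,u=np.nonzero(m); o,d=ray(n,np.c_[u,v]); ref=np.median(d[:,:2],0); a0=np.arctan2(ref[1],ref[0])
        a=(np.arctan2(d[:,1],d[:,0])-a0+np.pi)%(2*np.pi)-np.pi
        lo,hi=np.percentile(a,[.5,99.5]); an=a0+(lo+hi)/2
        nn=np.array([-np.sin(an),np.cos(an)]); A.append(nn); b.append(nn@o[:2])
        h=(hi-lo)/2; A_=np.linalg.norm; masks[n]=(o[:2],h)
    p=np.linalg.solve(np.array(A),np.array(b))
    print("implied diameters",{n:round(2*np.sin(h)*np.linalg.norm(p-o),4) for n,(o,h) in masks.items()})
    return p
def big(m):
    n,l,s,c=cv2.connectedComponentsWithStats(m.astype(np.uint8)); k=1+np.argmax(s[1:,4]); return l==k
def hsv(n_img): return cv2.cvtColor(n_img,cv2.COLOR_RGB2HSV)
E
python3 - <<'E'
from h import *
for n,(x0,y0,w,h) in {"scene":(220,60,120,160),"side":(220,70,180,220)}.items():
    im=cv2.imread(f"pics/{n}0.png"); f=4 if n=="scene" else 3
    f=min(600/h,800/w); f=int(f)
    cv2.imwrite(f"pics/{n}0c.png",cv2.resize(im[y0:y0+h,x0:x0+w],None,fx=f,fy=f,interpolation=cv2.INTER_CUBIC)); print(n,f)
ims={n:cv2.imread(f"pics/{n}0.png")[:,:,::-1].copy() for n in("scene","side")}
M={}
for n,(x0,y0,x1,y1) in {"scene":(395,155,470,225),"side":(255,105,305,180)}.items():
    H=hsv(ims[n]);m=((H[...,0]<12)&(H[...,1]>120)); r=np.zeros_like(m);r[y0:y1,x0:x1]=1
    m=big(m&r); M[n]=m; v,u=np.nonzero(m); print(n,u.min(),u.max(),v.min(),v.max(),m.sum())
    r=np.zeros_like(m); 
print("syrup",axis(M))
for n in ims:
    H=hsv(ims[n]);m=((H[...,0]<14)&(H[...,1]>170)&(H[...,2]>180))
    k,l,s,c=cv2.connectedComponentsWithStats(m.astype(np.uint8))
    for i in range(1,k):
        if s[i,4]>20: print(n,s[i],c[i],onz(n,c[i],0))
E
```

```text
scene 3
side 2
scene 413 454 161 208 1088
side 269 289 112 125 193
implied diameters {'scene': np.float64(0.0688), 'side': np.float64(0.0527)}
syrup [0.51306299 0.18844712]
scene [285 120   6  16  31] [286.77419355 127.03225806] [[ 0.43247439 -0.21461867  0.        ]]
```

View pics/scene0c.png

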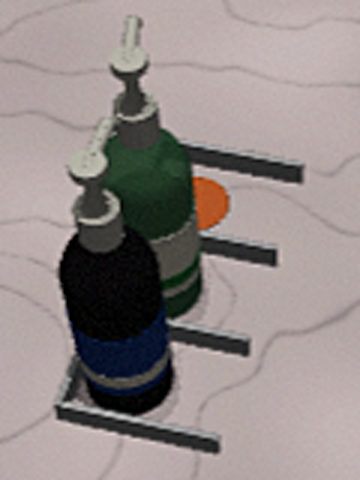

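View pics/side0c.png

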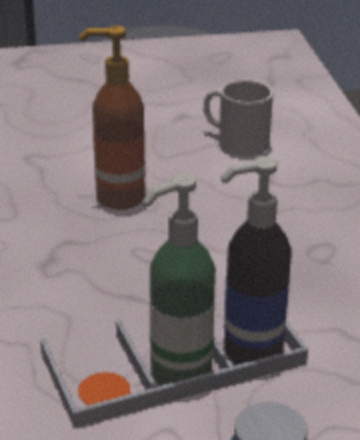

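```bash
python3 - <<'E'
from h import *
ims={n:cv2.imread(f"pics/{n}0.png")[:,:,::-1].copy() for n in("scene","side")}
E=onz("scene",[(320.7,115.5),(312.3,144.5),(303,173.5),(292.7,206)],.024);print(E.round(4),np.linalg.norm(np.diff(E,axis=0),axis=1))
print(onz("side",[(241,241),(279,231),(257.5,276),(373,245)],.024).round(4))
def show(n,b,m):
    x0,y0,x1,y1=b;o=ims[n].copy();o[m]=(0,255,0);return cv2.resize(o[y0:y1,x0:x1],None,fx=4,fy=4,interpolation=0)
M={};out=[]
for n,b in {"scene":(395,150,470,230),"side":(250,70,325,150+30)}.items():
    x0,y0,x1,y1=b;H=hsv(ims[n]).astype(int);m=((H[...,0]<16)|(H[...,0]>175))&(H[...,1]>90)&(H[...,2]>35); r=np.zeros_like(m);r[y0:y1,x0:x1]=1
    m=m&r
    # drop pump: rows above shoulder
    m[:(112 if n=="side" else 168)]=0
    m=big(cv2.morphologyEx(m.astype(np.uint8),cv2.MORPH_CLOSE,np.ones((9,9))));M[n]=m;out.append(show(n,b,m)); v,u=np.nonzero(m); print(n,u.min(),u.max(),v.min(),v.max())
cv2.imwrite("pics/m1.png",np.hstack(out)[:,:,::-1])
p=axis(dict(M));print("syrup",p)
# dot
for n in ims:
    H=hsv(ims[n]).astype(int);m=(H[...,0]<16)&(H[...,1]>180)&(H[...,2]>130); r=np.zeros_like(m)
    x0,y0,x1,y1=(270,110,310,145) if n=="scene" else (250,250,295,285)
    r[y0:y1,x0:x1]=1;m&=r;v,u=np.nonzero(m);X=onz(n,np.c_[u,v],0)
    print(n,m.sum(),u.min(),u.max(),v.min(),v.max(),X.min(0),X.max(0),X.mean(0))
for n in ims:
    for z in(0,.15,.265): print(n,z,proj(n,[[*p,z]]))
E
```

```text
[[ 0.377  -0.1413  0.024 ]
 [ 0.4723 -0.1208  0.024 ]
 [ 0.5609 -0.1039  0.024 ]
 [ 0.652  -0.0863  0.024 ]] [0.09748893 0.09018796 0.09277872]
[[ 0.3738 -0.1505  0.024 ]
 [ 0.4666 -0.1297  0.024 ]
 [ 0.3997 -0.2736  0.024 ]
 [ 0.6762 -0.2203  0.024 ]]
scene 409 454 168 219
side 267 291 112 173Traceback (most recent call last):
  File "<stdin>", line 14, in <module>
    return _nx.concatenate(arrs, 1, dtype=dtype, casting=casting)
           ~~~~~~~~~~~~~~~^^^^^^^^^^^^^^^^^^^^^^^^^^^^^^^^^^^^^^^
ValueError: all the input array dimensions except for the concatenation axis must match exactly, but along dimension 0, the array at index 0 has size 320 and the array at index 1 has size 440
```

```bash
python3 - <<'E'
from h import *
ims={n:cv2.imread(f"pics/{n}0.png")[:,:,::-1].copy() for n in("scene","side")}
def show(n,b,m):
    x0,y0,x1,y1=b;o=ims[n].copy();c=cv2.findContours(m.astype(np.uint8),0,1)[0];cv2.drawContours(o,c,-1,(0,255,0),1);return cv2.resize(o[y0:y1,x0:x1],(400,400),interpolation=0)
M={};out=[]
for n,b in {"scene":(395,150,475,230),"side":(240,100,320,180)}.items():
    x0,y0,x1,y1=b;H=hsv(ims[n]).astype(int);m=((H[...,0]<16)|(H[...,0]>175))&(H[...,1]>90)&(H[...,2]>35); r=np.zeros_like(m);r[y0:y1,x0:x1]=1
    m=m&r
    m[:(112 if n=="side" else 168)]=0
    m=big(cv2.morphologyEx(m.astype(np.uint8),cv2.MORPH_CLOSE,np.ones((9,9))));M[n]=m;out.append(show(n,b,m))
cv2.imwrite("pics/m1.png",np.hstack(out)[:,:,::-1])
p=axis(dict(M));print("syrup",p)
for n in ims:
    H=hsv(ims[n]).astype(int);m=(H[...,0]<16)&(H[...,1]>180)&(H[...,2]>130); r=np.zeros_like(m)
    x0,y0,x1,y1=(270,110,310,145) if n=="scene" else (250,250,295,285)
    r[y0:y1,x0:x1]=1;m&=r;v,u=np.nonzero(m);X=onz(n,np.c_[u,v],0)
    print(n,m.sum(),u.min(),u.max(),v.min(),v.max(),X.min(0),X.max(0),X.mean(0))
for n in ims:
    for z in(0,.15,.265): print(n,z,proj(n,[[*p,z]]))
E
```

```text
implied diameters {'scene': np.float64(0.0691), 'side': np.float64(0.0659)}
syrup [0.51366634 0.18827684]
scene 140 285 295 119 135 [ 4.07312627e-01 -2.31406941e-01 -1.11022302e-16] [ 4.57148421e-01 -1.91314257e-01  1.11022302e-16] [ 4.28946123e-01 -2.08266055e-01 -7.93016446e-18]
side 233 260 283 257 271 [ 4.10063661e-01 -2.35559369e-01 -1.11022302e-16] [ 4.63596722e-01 -1.92386925e-01  1.11022302e-16] [ 4.36122462e-01 -2.13886588e-01 -3.33543398e-18]
scene 0 [[422.34598154 207.53535698]]
scene 0.15 [[437.62228732 172.74755753]]
scene 0.265 [[452.65213551 138.52100092]]
side 0 [[280.14650683 168.22246346]]
side 0.15 [[278.87157407 122.7459011 ]]
side 0.265 [[277.78637119  84.03696036]]
```

View pics/m1.png

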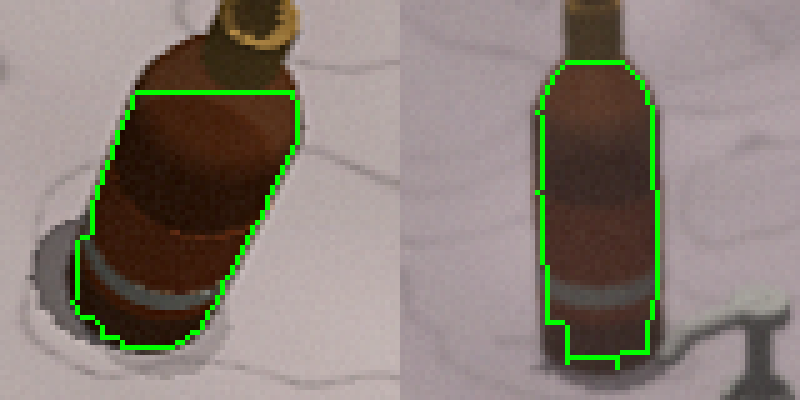

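```bash
python3 - <<'E'
from h import *
print("mug rim scene/side",onz("scene",[(461,298)],.095),onz("side",[(343,116)],.095),"base side",onz("side",[(343,141)],0))
print("jar lid side",onz("side",[(355,286)],.11))
from scipy.spatial.transform import Rotation as Rn
s=arm.get_state();R0=Rn.from_euler('xyz',s['ee_rot'])
th=np.radians(48)
B=np.array([.5137,.188]);dot=np.array([.437,-.2215]);L=np.array([-.194,.981])
W=dot+.17*L; d1=(W-B)/np.linalg.norm(W-B);print("W",W,"d1",d1,np.linalg.norm(W-B))
def Rot(d):
    f=np.array([*d,0]);u=np.array([0,0,1]);z=f*np.sin(th)-u*np.cos(th);x=f*np.cos(th)+u*np.sin(th);return Rn.from_matrix(np.c_[x,np.cross(z,x),z])
for nm,P,d in(("start",np.array([*(B-d1*(.036+.06)),.02]),d1),("end",np.array([*(dot+L*.036),.02]),-L)):
    R=Rot(d);tcp=P-R.as_matrix()[:,2]*.022
    print(nm,"tip",P,"tcp",tcp,"rotvec in tool deg",np.degrees((R0.inv()*R).as_rotvec()),"shift",R0.inv().apply(tcp-s['eef_pos']), R.as_euler('xyz'))
E
```

```text
mug rim scene/side [[0.72995341 0.31461264 0.095     ]] [[0.72953736 0.30670804 0.095     ]] base side [[0.73648607 0.31673277 0.        ]]
jar lid side [[ 0.5733932  -0.42300619  0.11      ]]
W [ 0.40402 -0.05473] d1 [-0.41177381 -0.91128608] 0.26635982298387273
start tip [0.55323029 0.27548346 0.02      ] tcp [0.55996245 0.29038225 0.03472087] rotvec in tool deg [-38.60388646  36.72098588  86.85777678] shift [0.41475847 0.19901836 0.21335298] [-3.14159265 -0.83775804 -1.99519603]
end tip [ 0.430016 -0.186184  0.02    ] tcp [ 0.42684423 -0.17014543  0.03472087] rotvec in tool deg [-23.89471909  43.78556061  53.85810135] shift [0.45950816 0.67630564 0.21407557] [ 3.14159265 -0.83775804 -1.37555682]
```

```bash
cat >> h.py <<'E'
from scipy.spatial.transform import Rotation as Rn
dot=np.array([.437,-.2215]);L=np.array([-.194,.981])
def Rot(f,th):
    f=np.array([*f,0]);u=np.array([0,0,1]);z=f*np.sin(th)-u*np.cos(th);x=f*np.cos(th)+u*np.sin(th);return Rn.from_matrix(np.c_[x,np.cross(z,x),z])
def go(tip,ang,th=48):
    s=arm.get_state();R0=Rn.from_euler('xyz',s['ee_rot']);a=np.radians(ang)
    R=Rot((np.cos(a),np.sin(a)),np.radians(th));tcp=np.array(tip)-R.as_matrix()[:,2]*.022
    print("shift mm",(1e3*R0.inv().apply(tcp-s['eef_pos'])).round(1),"rot deg",np.degrees((R0.inv()*R).as_rotvec()).round(1))
def st():
    s=arm.get_state();M=Rn.from_euler('xyz',s['ee_rot']).as_matrix();tip=s['eef_pos']+M[:,2]*.022
    print("t",round(s['t'],2),"tip",tip.round(4),"fdir",np.degrees(np.arctan2(M[1,2],M[0,2])).round(1),"tilt",np.degrees(np.arccos(-M[2,2])).round(1),"roll",M[2,1].round(3),"F",s['force'].round(1),"w",round(s['width'],4),"q",s['q'].round(2))
E
python3 - <<'E'
from h import *
B=np.array([.5137,.188]);a=np.radians(-100);f=np.array([np.cos(a),np.sin(a)])
st();go([*(B-f*.075),.15],-100)
E
```

```text
t 0.1 tip [0.247  0.6277 0.2257] fdir -106.6 tilt 0.1 roll 0.002 F [0.2 0.3 0.7] w 0.0879 q [ 1.48  0.36  0.01 -0.   -1.22 -0.29]
shift mm [391.  221.9  83.4] rot deg [-32.7  40.   73.6]
```

Emit:
{"name": "jog_arm", "arguments": {"motion": [[[30,18,7,-2.6,3.2,5.9,0.044],[0.06,0.036,0.013,-5.2,6.4,11.8,0.044],[0.09,0.054,0.02,-7.8,9.6,17.7,0.044],[0.12,0.071,0.027,-10.4,12.8,23.6,0.044],[0.15,0.089,0.033,-13,16,29.5,0.044],[0.19,0.107,0.04,-15.6,19.2,35.4,0.044],[0.22,0.125,0.047,-18.3,22.4,41.3,0.044],[0.25,0.142,0.053,-21,25.6,47.2,0.044]]]}}

```text
t: 0.9
eef_pos: [0.4281, 0.4028, 0.1945]
ee_rot: [2.978, -0.544, -1.18]
force: [0.2, 1.3, 0.2]
width: 0.0443
```

The first row of that call was in mm by mistake (30, 18, 7). The 50 mm step cap clipped it, in the intended direction, and the arm ended where planned.

```bash
python3 - <<'E'
from h import *
B=np.array([.5137,.188]);a=np.radians(-100);f=np.array([np.cos(a),np.sin(a)])
st();go([*(B-f*.085),.12],-100)
E
```

```text
t 0.9 tip [0.4291 0.391  0.1759] fdir -85.3 tilt 32.4 roll 0.139 F [0.2 1.3 0.2] w 0.0443 q [ 1.22  0.51 -0.1   0.23 -1.49 -0.96]
shift mm [ 93.6 -71.5 116.4] rot deg [-11.6  14.2  26.2]
```

Emit:
{"name": "jog_arm", "arguments": {"motion": [[[0.016,-0.012,0.02,-2,2.4,4.4,0.044],[0.031,-0.024,0.039,-3.9,4.7,8.7,0.044],[0.047,-0.036,0.058,-5.8,7.1,13.1,0.044],[0.062,-0.048,0.078,-7.7,9.5,17.5,0.044],[0.078,-0.06,0.097,-9.7,11.8,21.8,0.044],[0.0936,-0.0715,0.1164,-11.6,14.2,26.2,0.044],[0.0936,-0.0715,0.1164,-11.6,14.2,26.2,0.044],[0.0936,-0.0715,0.1164,-11.6,14.2,26.2,0.044]]]}}

```text
t: 1.7
eef_pos: [0.5315, 0.287, 0.1336]
ee_rot: [3.139, -0.839, -1.744]
force: [0.4, -0.0, 0.9]
width: 0.0442
```

```bash
python3 - <<'E'
from h import *
st()
B=np.array([.5137,.188]);a=np.radians(-100);f=np.array([np.cos(a),np.sin(a)])
ims=[optics.grab_frame(n) for n in("scene","side","wrist")]
cv2.imwrite("pics/a1.png",cv2.resize(np.vstack([np.hstack(ims[:2]),np.hstack([ims[2],ims[2]*0])]),(800,500))[:,:,::-1])
go([*(B-f*.085),.02],-100);st()
E
```

```text
t 1.7 tip [0.5286 0.2709 0.1189] fdir -100.2 tilt 48.1 roll 0.002 F [ 0.4 -0.   0.9] w 0.0442 q [ 0.99  0.73 -0.03  0.3  -1.61 -1.28]
shift mm [-74.1  -0.4  67.9] rot deg [-0.   0.1  0.1]
t 1.85 tip [0.5282 0.2725 0.1205] fdir -99.9 tilt 47.9 roll 0.0 F [ 0.2 -0.2 -1.2] w 0.044 q [ 0.99  0.72 -0.03  0.3  -1.61 -1.28]
```

View pics/a1.png

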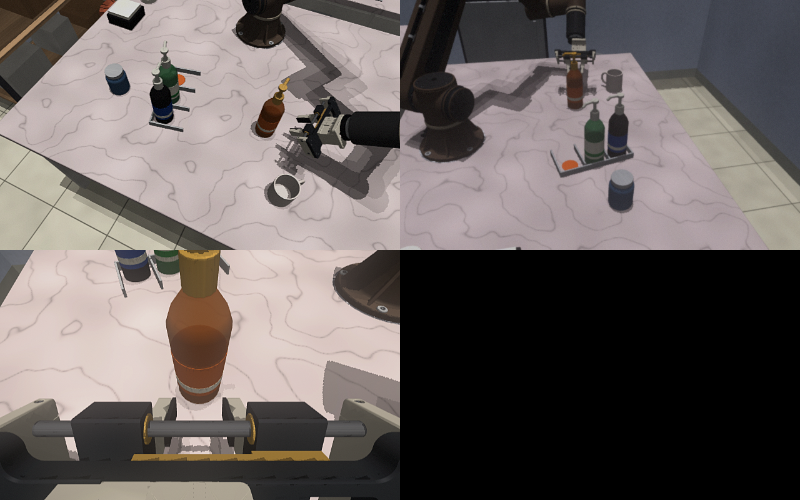

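Emit:
{"name": "jog_arm", "arguments": {"motion": [[[-0.015,0,0.0135,0,0,0,0.044],[-0.03,0,0.027,0,0,0,0.044],[-0.045,0,0.041,0,0,0,0.044],[-0.06,0,0.054,0,0,0,0.044],[-0.07,0,0.0635,0,0,0,0.044],[-0.074,0,0.068,0,0,0,0.044],[-0.074,0,0.068,0,0,0,0.044],[-0.074,0,0.068,0,0,0,0.044]]]}}

```text
t: 2.65
eef_pos: [0.5312, 0.2881, 0.0354]
ee_rot: [-3.141, -0.836, -1.744]
force: [0.4, -0.2, 0.4]
width: 0.0444
```

```bash
python3 - <<'E'
from h import *
st()
B=np.array([.5137,.188]);a=np.radians(-100);f=np.array([np.cos(a),np.sin(a)])
im=optics.grab_frame("wrist");cv2.imwrite("pics/w2.png",im[:,:,::-1])
go([*(B-f*.042),.02],-100)
W=dot+.17*L; go([*(W-f*.035),.02],-100);print(W)
E
```

```text
t 2.65 tip [0.5284 0.272  0.0206] fdir -99.9 tilt 47.9 roll -0.0 F [ 0.4 -0.2  0.4] w 0.0444 q [ 0.99  0.83 -0.08  0.3  -1.46 -1.32]
shift mm [28.4 -0.1 32.7] rot deg [-0.1  0.1  0. ]
shift mm [206.2  66.2 229.2] rot deg [-0.1  0.1  0. ]
[ 0.40402 -0.05473]
```

View pics/w2.png

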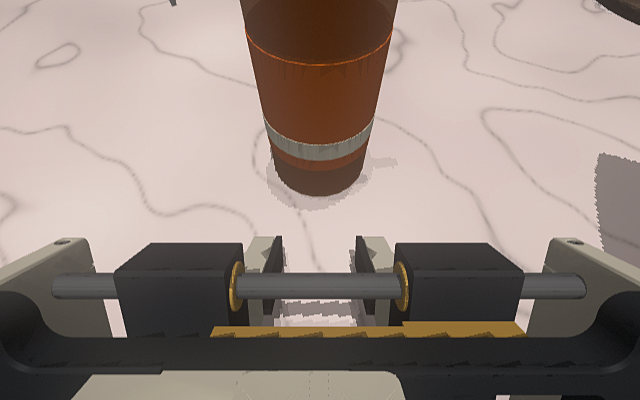

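Emit:
{"name": "jog_arm", "arguments": {"motion": [[[0.009,0,0.01,0,0,0,0.044],[0.018,0,0.02,0,0,0,0.044],[0.024,0,0.027,0,0,0,0.044],[0.028,0,0.031,0,0,0,0.044],[0.031,0,0.034,0,0,0,0.044],[0.033,0,0.037,0,0,0,0.044],[0.036,0,0.04,0,0,0,0.044],[0.039,0,0.043,0,0,0,0.044]]]}}

```text
t: 3.5
eef_pos: [0.5217, 0.2318, 0.0354]
ee_rot: [-3.14, -0.834, -1.744]
force: [0.2, 3.3, -0.8]
width: 0.0441
```

```bash
python3 - <<'E'
from h import *
st()
im=optics.grab_frame("wrist");cv2.imwrite("pics/w3.png",im[:,:,::-1])
a=np.radians(-100);f=np.array([np.cos(a),np.sin(a)])
W=dot+.17*L; go([*(W-f*.035),.02],-100)
E
```

```text
t 3.5 tip [0.5189 0.2157 0.0207] fdir -99.8 tilt 47.8 roll -0.001 F [ 0.2  3.3 -0.8] w 0.0441 q [ 0.96  0.78 -0.21  0.33 -1.38 -1.33]
shift mm [167.5  66.4 185.9] rot deg [-0.1  0.2  0. ]
```

View pics/w3.png

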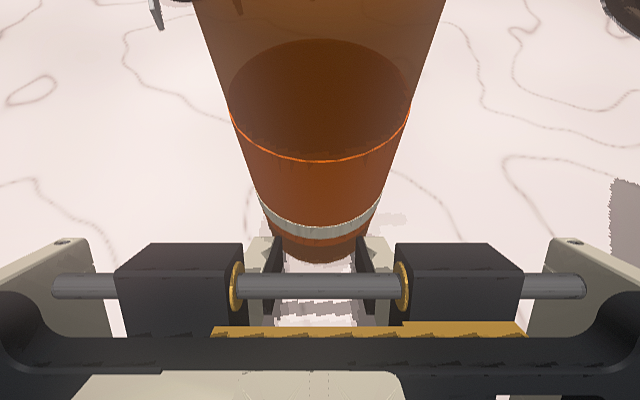

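Emit:
{"name": "jog_arm", "arguments": {"motion": [[[0.005,0.001,0.005,0,0,0,0.044],[0.012,0.004,0.013,0,0,0,0.044],[0.02,0.007,0.022,0,0,0,0.044],[0.028,0.01,0.031,0,0,0,0.044],[0.036,0.014,0.04,0,0,0,0.044],[0.044,0.017,0.049,0,0,0,0.044],[0.052,0.02,0.058,0,0,0,0.044],[0.06,0.024,0.067,0,0,0,0.044]]]}}

```text
t: 4.35
eef_pos: [0.4822, 0.1458, 0.0352]
ee_rot: [-3.14, -0.834, -1.744]
force: [2.0, 3.6, 1.7]
width: 0.0444
```

```bash
python3 - <<'E'
from h import *
st()
ims=[optics.grab_frame(n) for n in("scene","side","wrist")]
cv2.imwrite("pics/a4.png",cv2.resize(np.vstack([np.hstack(ims[:2]),np.hstack([ims[2],ims[2]*0])]),(800,500))[:,:,::-1])
a=np.radians(-100);f=np.array([np.cos(a),np.sin(a)])
W=dot+.17*L; go([*(W-f*.035),.02],-100)
E
```

```text
t 4.35 tip [0.4794 0.1297 0.0204] fdir -99.8 tilt 47.8 roll -0.001 F [2.  3.6 1.7] w 0.0444 q [ 0.93  0.69 -0.44  0.36 -1.24 -1.37]
shift mm [106.1  41.7 118.3] rot deg [-0.   0.1  0. ]
```

View pics/a4.png

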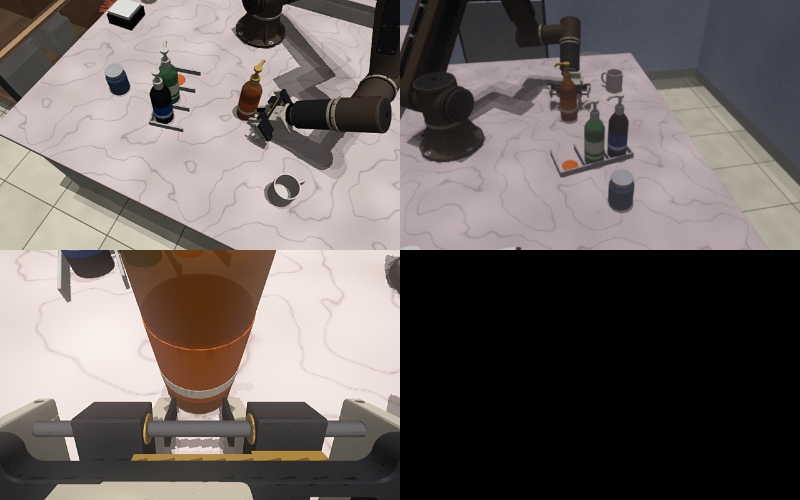

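```bash
cat > kin.py <<'E'
from h import *
from scipy.optimize import least_squares
# (q1,q2,q3,tip,fdir,tilt) logged; tcp pose from logs
D=[([1.48408561,.35937695,.01103875],[.2469641,.62771207,.24761618],[3.13996,-.000117,-.374942]),
([1.22,.51,-.10],[.4281,.4028,.1945],[2.978,-.544,-1.18]),
([.99,.73,-.03],[.5315,.287,.1336],[3.139,-.839,-1.744]),
([.99,.83,-.08],[.5312,.2881,.0354],[-3.141,-.836,-1.744]),
([.96,.78,-.21],[.5217,.2318,.0354],[-3.14,-.834,-1.744]),
([.93,.69,-.44],[.4822,.1458,.0352],[-3.14,-.834,-1.744])]
def wc(p,q2,q3):
    a1,h1,L2,fx,fz,Lt=p; g=q2-q3
    return a1+L2*np.sin(q2)+fx*np.cos(g)+fz*np.sin(g), h1+L2*np.cos(q2)-fx*np.sin(g)+fz*np.cos(g)
def res(p):
    o=[]
    for q,x,e in D:
        w=np.array(x)-p[5]*Rn.from_euler('xyz',e).as_matrix()[:,2]; r,z=wc(p,q[1],q[2])
        o+=[w[0]-r*np.cos(q[0]),w[1]-r*np.sin(q[0]),w[2]-z]
    return np.array(o)
S=least_squares(res,[0,.4,.4,.4,0,.2])
if __name__=="__main__":
    print(S.x.round(3),np.abs(S.fun).max(),np.sqrt((S.fun**2).mean()))
    def solve(tip,ang,th):
        a=np.radians(ang);M=Rot((np.cos(a),np.sin(a)),np.radians(th)).as_matrix();w=np.array(tip)-(S.x[5]+.022)*M[:,2]
        r=np.hypot(w[0],w[1]);s=least_squares(lambda q:np.array(wc(S.x,*q))-[r,w[2]],[.6,-.5]);return np.r_[np.arctan2(w[1],w[0]),s.x,s.cost,r]
    for k in (.25,.17,.12,.08,.036):
        for th in(48,42,38): print(k,th,solve([*(dot+L*k),.02],-78.8,th).round(3))
E
python3 kin.py
```

```text
[-0.099 -0.08   1.206  0.328  0.229  0.905] 0.18576834869959133 0.05612628518136347
0.25 48 [ 1.222  0.527 -1.019  0.     0.745]
0.25 42 [ 1.17   0.446 -1.009  0.     0.687]
0.25 38 [ 1.127  0.394 -1.003  0.     0.646]
0.17 48 [ 1.161  0.492 -1.146  0.     0.678]
0.17 42 [ 1.098  0.408 -1.121  0.     0.622]
0.17 38 [ 1.045  0.354 -1.105  0.     0.584]
0.12 48 [ 1.116  0.472 -1.222  0.     0.637]
0.12 42 [ 1.045  0.386 -1.186  0.     0.584]
0.12 38 [ 0.985  0.332 -1.163  0.     0.548]
0.08 48 [ 1.076  0.458 -1.28   0.     0.606]
0.08 42 [ 0.997  0.369 -1.236  0.     0.554]
0.08 38 [ 0.931  0.315 -1.206  0.     0.52 ]
0.036 48 [ 1.027  0.443 -1.342  0.     0.572]
0.036 42 [ 0.939  0.352 -1.287  0.     0.524]
0.036 38 [ 0.864  0.297 -1.25   0.     0.492]
```

```bash
sed -i 's/a1,h1,L2,fx,fz,Lt=p;/a1,h1,L2,fx,fz,Lt=p[:6];/; s/o+=\[.*/c,s_=np.cos(q[0]),np.sin(q[0]); o+=[c*w[0]+s_*w[1]-r,-s_*w[0]+c*w[1]-p[6],w[2]-z]/; s/\[0,.4,.4,.4,0,.2\]/[0,.4,.4,.4,0,.2,-.19]/' kin.py
sed -i "s/r=np.hypot(w\[0\],w\[1\]);/r=np.sqrt(w[0]**2+w[1]**2-S.x[6]**2);/; s/np.r_\[np.arctan2(w\[1\],w\[0\])/np.r_[np.arctan2(w[1],w[0])-np.arctan2(S.x[6],r)/" kin.py
python3 kin.py
```

```text
[ 0.075  0.165  0.562  0.386  0.04   0.337 -0.188] 0.01269540481410325 0.005591744170440314
0.25 48 [ 1.144  0.542 -1.044  0.     0.399]
0.25 42 [ 1.103  0.457 -1.056  0.     0.385]
0.25 38 [ 1.071  0.403 -1.061  0.     0.376]
0.17 48 [ 1.01   0.537 -1.138  0.     0.362]
0.17 42 [ 0.958  0.444 -1.135  0.     0.353]
0.17 38 [ 0.917  0.386 -1.129  0.     0.348]
0.12 48 [ 0.908  0.538 -1.178  0.     0.347]
0.12 42 [ 0.848  0.44  -1.164  0.     0.342]
0.12 38 [ 0.803  0.381 -1.152  0.     0.339]
0.08 48 [ 0.816  0.54  -1.198  0.     0.339]
0.08 42 [ 0.751  0.439 -1.176  0.     0.337]
0.08 38 [ 0.702  0.38  -1.157  0.     0.337]
0.036 48 [ 0.706  0.541 -1.205  0.     0.337]
0.036 42 [ 0.636  0.439 -1.174  0.     0.338]
0.036 38 [ 0.585  0.382 -1.15   0.     0.34 ]
```

```bash
cat >> kin.py <<'E'
    print("----")
    for th in (36,42,48,54,60):
        print(th,[(dl,[round(float(solve([*(dot+L*k),.03],-78.8-dl,th)[2]),2) for k in(.2,.12,.04)]) for dl in (0,8,15,20,25)])
    s=arm.get_state();print(list(s['q']),list(s['eef_pos']),list(s['ee_rot']))
E
python3 kin.py | sed -n '/----/,$p'
```

```text
----
36 [(0, [-1.09, -1.13, -1.12]), (8, [-1.02, -1.05, -1.05]), (15, [-0.96, -0.99, -0.98]), (20, [-0.92, -0.94, -0.93]), (25, [-0.88, -0.9, -0.89])]
42 [(0, [-1.1, -1.15, -1.16]), (8, [-1.01, -1.06, -1.07]), (15, [-0.95, -0.99, -0.99]), (20, [-0.9, -0.94, -0.94]), (25, [-0.86, -0.89, -0.89])]
48 [(0, [-1.1, -1.17, -1.2]), (8, [-1.01, -1.07, -1.09]), (15, [-0.93, -0.98, -1.0]), (20, [-0.88, -0.93, -0.94]), (25, [-0.83, -0.87, -0.88])]
54 [(0, [-1.09, -1.18, -1.22]), (8, [-0.99, -1.06, -1.1]), (15, [-0.91, -0.97, -1.0]), (20, [-0.86, -0.91, -0.94]), (25, [-0.8, -0.85, -0.87])]
60 [(0, [-1.08, -1.18, -1.23]), (8, [-0.97, -1.06, -1.1]), (15, [-0.89, -0.96, -1.0]), (20, [-0.83, -0.9, -0.93]), (25, [-0.78, -0.83, -0.86])]
[np.float64(0.9285097875443447), np.float64(0.6858504524423096), np.float64(-0.4439073794680176), np.float64(0.36184876208930694), np.float64(-1.241016522241215), np.float64(-1.3654980969819417)] [np.float64(0.48150872336859557), np.float64(0.14511799980463652), np.float64(0.03536316970153362)] [np.float64(3.1414166397391763), np.float64(-0.8358206978888207), np.float64(-1.7444241292251053)]
```

Emit:
{"name": "jog_arm", "arguments": {"motion": [[[0.005,0.002,0.005,0,0,0,0.044],[0.012,0.005,0.013,0,0,0,0.044],[0.02,0.008,0.022,0,0,0,0.044],[0.028,0.011,0.031,0,0,0,0.044],[0.036,0.014,0.04,0,0,0,0.044],[0.044,0.0175,0.049,0,0,0,0.044],[0.052,0.0205,0.058,0,0,0,0.044],[0.06,0.0235,0.067,0,0,0,0.044]]]}}

```text
t: 5.3
eef_pos: [0.4425, 0.0597, 0.0351]
ee_rot: [-3.141, -0.836, -1.744]
force: [1.3, 3.3, 1.1]
width: 0.0442
```

```bash
python3 - <<'E'
from h import *
st()
a=np.radians(-100);f=np.array([np.cos(a),np.sin(a)])
W=dot+.17*L; go([*(W-f*.035),.02],-100)
s=arm.get_state();print(list(map(float,s['q'])),list(map(float,s['eef_pos'])),list(map(float,s['ee_rot'])))
E
```

```text
t 5.3 tip [0.4397 0.0436 0.0203] fdir -99.9 tilt 47.9 roll -0.0 F [1.3 3.3 1.1] w 0.0442 q [ 0.89  0.61 -0.66  0.42 -1.11 -1.41]
shift mm [45.4 18.1 50.7] rot deg [-0.   0.1  0. ]
[0.8851640783175434, 0.6073758203739438, -0.6590128389000388, 0.41816534608573674, -1.108476480343042, -1.4060520058595058] [0.4424793380686245, 0.059714889493873304, 0.03507693126542329] [-3.1414920793002654, -0.8356880929262034, -1.7444861910296992]
```

Emit:
{"name": "jog_arm", "arguments": {"motion": [[[0.007,0.0028,0.008,0,0,0,0.044],[0.014,0.0056,0.016,0,0,0,0.044],[0.021,0.0084,0.024,0,0,0,0.044],[0.028,0.0112,0.032,0,0,0,0.044],[0.035,0.014,0.039,0,0,0,0.044],[0.041,0.0165,0.046,0,0,0,0.044],[0.0454,0.0181,0.0507,0,0,0,0.044],[0.0454,0.0181,0.0507,0,0,0,0.044]]]}}

```text
t: 6.1
eef_pos: [0.4119, -0.0056, 0.0349]
ee_rot: [3.14, -0.837, -1.745]
force: [1.8, 0.8, 0.9]
width: 0.044
```

```bash
cat > syr.py <<'E'
from h import *
def syrup(ims,boxes,cut=True):
    M={};out=[]
    for n,b in boxes.items():
        x0,y0,x1,y1=b;H=hsv(ims[n]).astype(int);m=((H[...,0]<16)|(H[...,0]>175))&(H[...,1]>90)&(H[...,2]>35); r=np.zeros_like(m);r[y0:y1,x0:x1]=1
        m=big(cv2.morphologyEx((m&r).astype(np.uint8),cv2.MORPH_CLOSE,np.ones((9,9))));M[n]=m
        o=ims[n].copy();c=cv2.findContours(m.astype(np.uint8),0,1)[0];cv2.drawContours(o,c,-1,(0,255,0),1)
        out.append(cv2.resize(o,(400,250)))
        out.append(cv2.resize(o[y0-25:y1+15,x0-20:x1+20],(400,340),interpolation=0))
    return axis(M),np.vstack([np.hstack(out[::2]),np.hstack(out[1::2])])
E
python3 - <<'E'
from syr import *
st()
ims={n:optics.grab_frame(n) for n in("scene","side")}
K=np.array([.404,-.055]);bx={}
for n in ims:
    P=proj(n,[[*K,0],[*K,.13],[*K,.16]]);u0,u1=P[:,0].min(),P[:,0].max()
    bx[n]=(int(u0-32),int(P[1,1]),int(u1+32),int(P[0,1]+20))
p,o=syrup(ims,bx);cv2.imwrite("pics/a5.png",o[:,:,::-1]);print(p)
X=np.array([.981,.194]);print("lane lateral",(p-dot)@X,"s",(p-dot)@L)
s=arm.get_state();print(list(map(float,s['q'])),list(map(float,s['eef_pos'])),list(map(float,s['ee_rot'])))
E
```

```text
t 6.1 tip [ 0.409  -0.0217  0.0202] fdir -100.1 tilt 48.0 roll 0.001 F [1.8 0.8 0.9] w 0.044 q [ 0.84  0.55 -0.82  0.48 -1.01 -1.45]
implied diameters {'scene': np.float64(0.07), 'side': np.float64(0.0689)}
[ 0.40322418 -0.05415738]
lane lateral -0.0006696069896832754 s 0.17071561480893868
[0.8381610406499674, 0.5553931811672235, -0.8155443511389924, 0.48211538258631537, -1.0108073595764153, -1.4456445366003738] [0.4122339690905776, -0.004998351040448313, 0.03484006724072105] [3.1406046556650735, -0.837074436039498, -1.744751530448149]
```

View pics/a5.png

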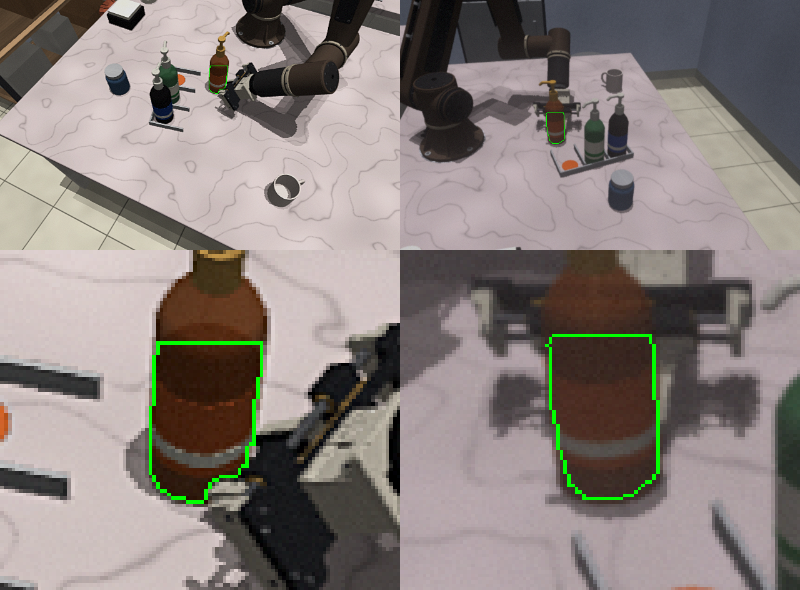

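```bash
python3 - <<'E'
from h import *
a=optics.grab_frame("scene");b=optics.grab_frame("side")
cv2.imwrite("pics/z1.png",np.hstack([cv2.resize(a[100:160,270:330],(400,400),interpolation=cv2.INTER_CUBIC),cv2.resize(b[225:285,235:295],(400,400),interpolation=cv2.INTER_CUBIC)])[:,:,::-1])
E
python3 - <<'E'
import re
t=open('kin.py').read()
t=t.replace("([.93,.69,-.44],[.4822,.1458,.0352],[-3.14,-.834,-1.744])]","""([0.92851,0.68585,-0.44391],[0.48151,0.14512,0.03536],[3.14142,-0.83582,-1.74442]),
([0.88516,0.60738,-0.65901],[0.44248,0.05971,0.03508],[-3.14149,-0.83569,-1.74449]),
([0.83816,0.55539,-0.81554],[0.41223,-0.00500,0.03484],[3.14060,-0.83707,-1.74475])]""")
t=t.replace("for th in (36,42,48,54,60)","for th in (48,54,58,62)").replace("(0,8,15,20,25)","(12,16,20,25)")
open('kin.py','w').write(t)
E
python3 kin.py | sed -n '1p;/----/,$p'
```

```text
[ 0.071  0.176  0.54   0.396  0.045  0.325 -0.189] 0.015849608945838423 0.005550220577142534
----
48 [(12, [-0.95, -1.0, -1.01]), (16, [-0.91, -0.95, -0.97]), (20, [-0.87, -0.91, -0.92]), (25, [-0.82, -0.86, -0.86])]
54 [(12, [-0.93, -0.99, -1.01]), (16, [-0.88, -0.94, -0.96]), (20, [-0.84, -0.89, -0.91]), (25, [-0.79, -0.84, -0.85])]
58 [(12, [-0.91, -0.98, -1.01]), (16, [-0.87, -0.93, -0.96]), (20, [-0.82, -0.88, -0.91]), (25, [-0.77, -0.82, -0.84])]
62 [(12, [-0.9, -0.97, -1.01]), (16, [-0.85, -0.92, -0.95]), (20, [-0.81, -0.87, -0.9]), (25, [-0.75, -0.81, -0.83])]
[np.float64(0.8384409532071042), np.float64(0.5556690742327729), np.float64(-0.8150840602177749), np.float64(0.4821375196190973), np.float64(-1.010682667654555), np.float64(-1.4455962377667264)] [np.float64(0.4124308678182345), np.float64(-0.004655070262136417), np.float64(0.034712858428103545)] [np.float64(3.140718304975338), np.float64(-0.8367966433352563), np.float64(-1.7444904861766426)]
```

View pics/z1.png

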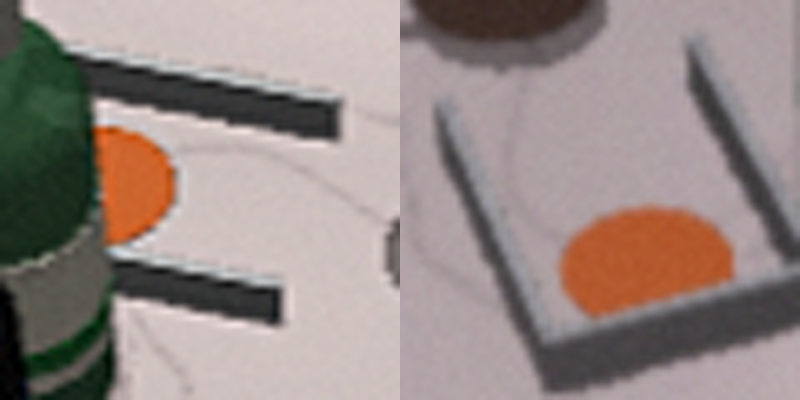

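```bash
python3 - <<'E'
from h import *
X=np.array([.981,.194]);c=60/400
def f(n,x,y,z,ox,oy):
    p=onz(n,[(ox+x*c-.5,oy+y*c-.5)],z)[0,:2]-dot; print(n,"lat",(p@X*1e3).round(1),"s",(p@L*1e3).round(1))
print("expect -44/+44, s 90");
f("scene",338,104,.024,270,100);f("scene",338,139,0,270,100);f("scene",280,284,.024,270,100)
f("side",452,104,.024,235,225);f("side",688,42,.024,235,225)
print("dot edges left/right/top");f("side",561,262,0,235,225);f("side",735,265,0,235,225);f("side",650,206,0,235,225);f("scene",177,185,0,270,100)
print("lane inner at stop (left)");f("side",557,330,.024,235,225)
E
```

```text
expect -44/+44, s 90
scene lat -44.3 s 88.7
scene lat -46.8 s 88.4
scene lat 47.3 s 88.2
side lat 87.0 s 32.1
side lat 179.4 s 33.0
dot edges left/right/top
side lat 101.8 s -33.7
side lat 157.2 s -57.3
side lat 142.2 s -18.8
scene lat -8.3 s 31.7
lane inner at stop (left)
side lat 77.7 s -86.7
```

```bash
python3 - <<'E'
from h import *
X=np.array([.981,.194]);c=60/400
def f(n,x,y,z,ox,oy):
    p=onz(n,[(ox+x*c-.5,oy+y*c-.5)],z)[0,:2]-dot; print(n,"lat",(p@X*1e3).round(1),"s",(p@L*1e3).round(1))
f("side",52,104,.024,235,225);f("side",288,42,.024,235,225)
print("dot edges left/right/top");f("side",161,262,0,235,225);f("side",335,265,0,235,225);f("side",250,206,0,235,225)
print("stop");f("side",157,330,.024,235,225)
B=np.array([.4032,-.0542]);a=np.radians(-97);F=np.array([np.cos(a),np.sin(a)])
st();go([*(B-F*.08),.031],-97,58);go([*(B-F*.07),.02],-100,48)
E
```

```text
side lat -44.5 s 83.9
side lat 44.2 s 86.2
dot edges left/right/top
side lat -26.4 s 17.2
side lat 28.8 s -6.3
side lat 11.2 s 33.1
stop
side lat -43.8 s -38.4
t 6.3 tip [ 0.4096 -0.0207  0.02  ] fdir -100.0 tilt 47.9 roll 0.001 F [-0.2 -0.7  0. ] w 0.0442 q [ 0.84  0.56 -0.82  0.48 -1.01 -1.45]
shift mm [-26.3   5.6 -41.1] rot deg [ 2.4 10.1 -1.8]
shift mm [-24.    4.1 -26.6] rot deg [0.  0.1 0. ]
```

Emit:
{"name": "jog_arm", "arguments": {"motion": [[[-0.008,0.001,-0.009,0,0,0,0.044],[-0.016,0.002,-0.018,0,0,0,0.044],[-0.024,0.004,-0.027,0,0,0,0.044],[-0.025,0.0045,-0.032,0.8,3.4,-0.6,0.03],[-0.026,0.005,-0.037,1.6,6.8,-1.2,0.018],[-0.0263,0.0056,-0.0411,2.4,10.1,-1.8,0.018],[-0.0263,0.0056,-0.0411,2.4,10.1,-1.8,0.018],[-0.0263,0.0056,-0.0411,2.4,10.1,-1.8,0.018]]]}}

```text
t: 7.1
eef_pos: [0.4152, 0.0445, 0.0422]
ee_rot: [3.14, -1.012, -1.691]
force: [0.0, -0.0, 0.4]
width: 0.019
```

```bash
python3 - <<'E'
from syr import *
st()
ims={n:optics.grab_frame(n) for n in("scene","side","wrist")}
cv2.imwrite("pics/w6.png",ims["wrist"][:,:,::-1]);K=np.array([.404,-.055]);bx={}
for n in("scene","side"):
    P=proj(n,[[*K,0],[*K,.13],[*K,.16]]);u0,u1=P[:,0].min(),P[:,0].max()
    bx[n]=(int(u0-32),int(P[1,1]),int(u1+32),int(P[0,1]+20))
p,o=syrup(ims,bx);cv2.imwrite("pics/a6.png",o[:,:,::-1]);print(p)
X=np.array([.981,.194]);print("lane lateral",(p-dot)@X,"s",(p-dot)@L)
a=np.radians(-97);F=np.array([np.cos(a),np.sin(a)])
go([*(p-F*.046),.031],-97,58);go([*(p-F*.038),.031],-97,58);go([*(dot+L*.07-F*.04),.031],-97,58)
E
```

```text
t 7.1 tip [0.4129 0.026  0.0306] fdir -97.0 tilt 58.0 roll 0.001 F [ 0.  -0.   0.4] w 0.019 q [ 0.96  0.67 -0.71  0.44 -1.18 -1.47]
implied diameters {'scene': np.float64(0.0694), 'side': np.float64(0.0679)}
[ 0.40294729 -0.05460721]
lane lateral -0.0010285118397375434 s 0.17032805153743638
shift mm [18.1  0.2 29.2] rot deg [ 0.  0. -0.]
shift mm [22.3  0.2 36. ] rot deg [ 0.  0. -0.]
shift mm [ 71.6 -32.2 114.8] rot deg [ 0.  0. -0.]
```

View pics/w6.png

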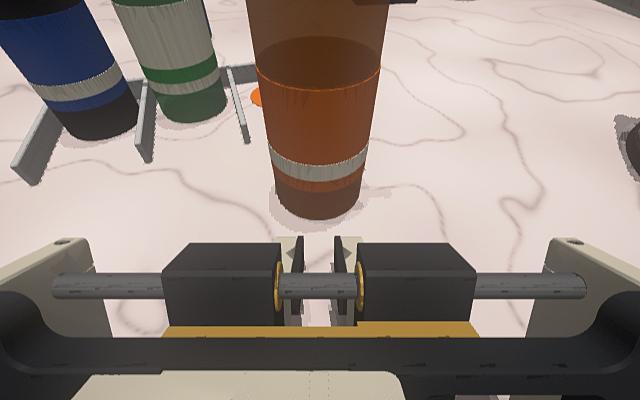

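View pics/a6.png

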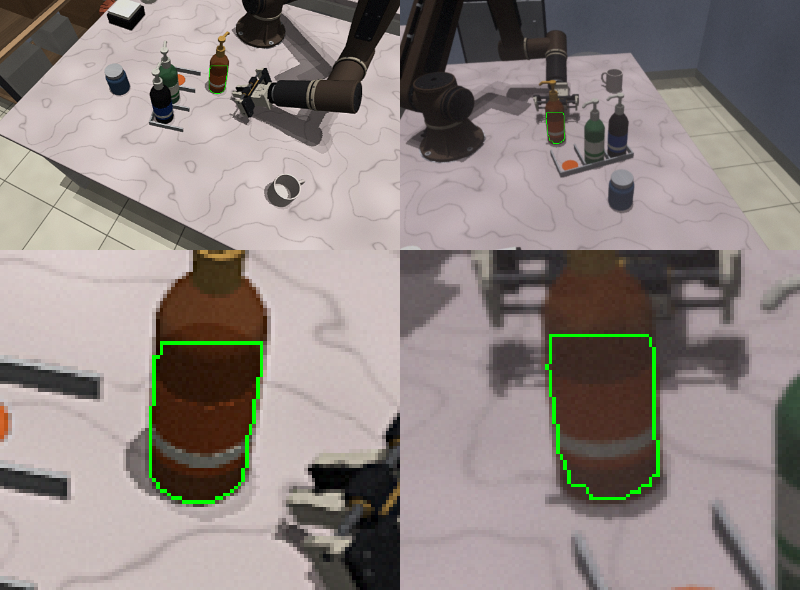

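Emit:
{"name": "jog_arm", "arguments": {"motion": [[[0.006,0,0.01,0,0,0,0.018],[0.012,0,0.02,0,0,0,0.018],[0.017,0,0.028,0,0,0,0.018],[0.02,0,0.032,0,0,0,0.018],[0.022,0,0.035,0,0,0,0.018],[0.024,-0.0013,0.039,0,0,0,0.018],[0.027,-0.003,0.043,0,0,0,0.018],[0.03,-0.005,0.048,0,0,0,0.018]]]}}

```text
t: 8.05
eef_pos: [0.4141, -0.0124, 0.0427]
ee_rot: [-3.14, -1.01, -1.693]
force: [-1.8, 5.8, 2.8]
width: 0.018
```

```bash
python3 - <<'E'
from h import *
st()
im=optics.grab_frame("wrist");cv2.imwrite("pics/w7.png",im[:,:,::-1])
a=np.radians(-97);F=np.array([np.cos(a),np.sin(a)])
go([*(dot+L*.10-F*.04),.031],-97,58)
E
```

```text
t 8.05 tip [ 0.4118 -0.0309  0.031 ] fdir -96.9 tilt 57.9 roll -0.001 F [-1.8  5.8  2.8] w 0.018 q [ 0.88  0.64 -0.82  0.54 -1.11 -1.5 ]
shift mm [ 26.3 -17.4  42.3] rot deg [ 0.   0.1 -0. ]
```

View pics/w7.png

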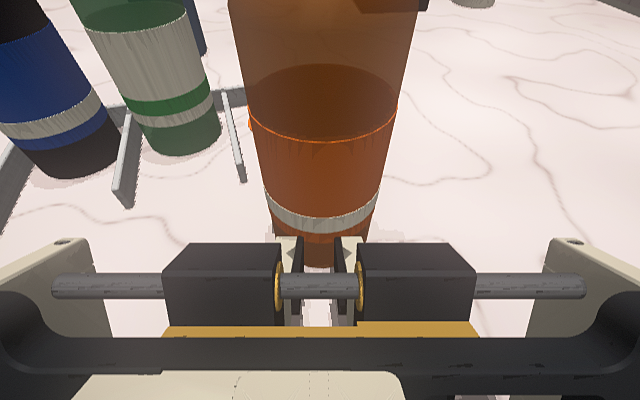

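Emit:
{"name": "jog_arm", "arguments": {"motion": [[[0.003,-0.002,0.005,0,0,0,0.018],[0.007,-0.0045,0.011,0,0,0,0.018],[0.011,-0.007,0.017,0,0,0,0.018],[0.015,-0.0098,0.024,0,0,0,0.018],[0.019,-0.0125,0.031,0,0,0,0.018],[0.023,-0.015,0.037,0,0,0,0.018],[0.0263,-0.0174,0.0423,0,0,0,0.018],[0.0263,-0.0174,0.0423,0,0,0,0.018]]]}}

```text
t: 8.9
eef_pos: [0.4243, -0.0664, 0.0428]
ee_rot: [3.141, -1.012, -1.694]
force: [-0.1, 0.5, 0.4]
width: 0.0179
```

```bash
cat > chk.py <<'E'
from syr import *
import sys
tag=sys.argv[1];sg=float(sys.argv[2])
st()
ims={n:optics.grab_frame(n) for n in("scene","side","wrist")}
cv2.imwrite(f"pics/w{tag}.png",ims["wrist"][:,:,::-1]);K=dot+sg*L;bx={}
for n in("scene","side"):
    P=proj(n,[[*K,0],[*K,.13],[*K,.16]]);u0,u1=P[:,0].min(),P[:,0].max()
    bx[n]=(int(u0-28),int(P[1,1]),int(u1+28),int(P[0,1]+18))
p,o=syrup(ims,bx);o[250:,:]=o[250:,:];cv2.imwrite(f"pics/a{tag}.png",o[:,:,::-1])
X=np.array([.981,.194]);print(p,"lane lateral",(p-dot)@X,"s",(p-dot)@L)
a=np.radians(-97);F=np.array([np.cos(a),np.sin(a)])
for k in sys.argv[3:]: print(k,end=' ');go([*(dot+L*float(k)-F*.04),.031],-97,58)
E
python3 chk.py 8 .10 .05 0.01
```

```text
t 8.9 tip [ 0.422  -0.0849  0.0311] fdir -97.1 tilt 58.0 roll 0.0 F [-0.1  0.5  0.4] w 0.0179 q [ 0.76  0.62 -0.89  0.66 -1.06 -1.53]
implied diameters {'scene': np.float64(0.0701), 'side': np.float64(0.0693)}
[ 0.41291227 -0.12410161] lane lateral -0.0047347742152323265 s 0.10022084206058948
.05 shift mm [ 24.8 -16.   39.9] rot deg [ 0.1  0.  -0. ]
0.01 shift mm [ 45.  -28.6  72.1] rot deg [ 0.1  0.  -0. ]
```

View pics/a8.png

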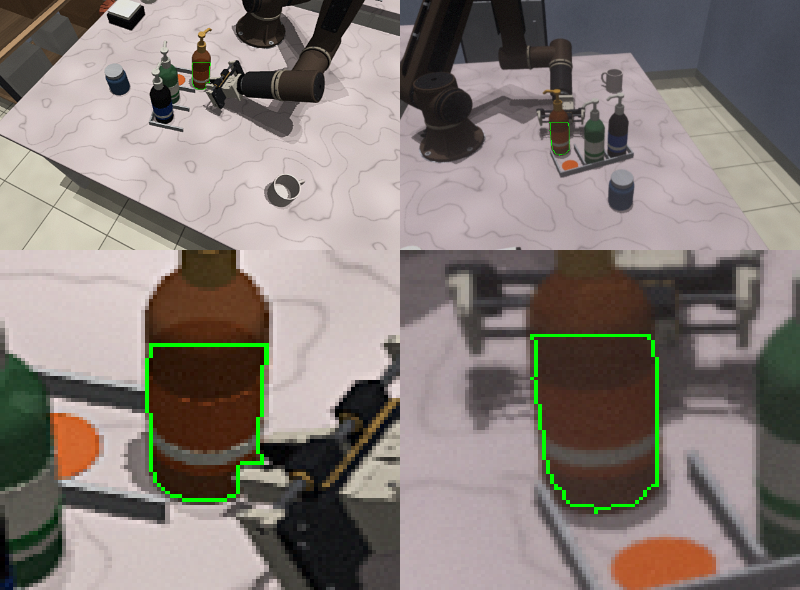

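View pics/w8.png

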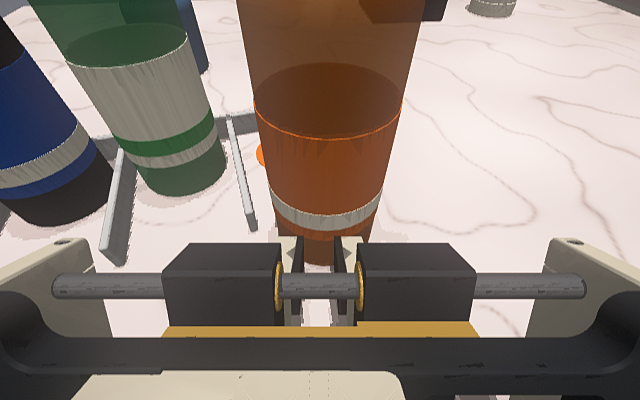

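```bash
python3 - <<'E'
from h import *
X=np.array([.981,.194]);p=dot-.0042*X+.1*L
a=np.radians(-93.3);F=np.array([np.cos(a),np.sin(a)])
go([*(p-F*.065-.001*X),.0315],-93.3,58)
E
```

```text
shift mm [-12.2  10.  -20.3] rot deg [ 3.2  0.  -2. ]
```

Emit:
{"name": "jog_arm", "arguments": {"motion": [[[-0.006,0,-0.01,0,0,0,0.018],[-0.012,0,-0.019,0,0,0,0.018],[-0.0122,0.005,-0.0203,1.6,0,-1,0.026],[-0.0122,0.01,-0.0203,3.2,0,-2,0.026],[-0.0122,0.01,-0.0203,3.2,0,-2,0.026],[-0.0122,0.01,-0.0203,3.2,0,-2,0.026]]]}}

```text
t: 9.65
eef_pos: [0.4177, -0.0399, 0.0431]
ee_rot: [3.141, -1.012, -1.627]
force: [-0.5, 0.8, 0.8]
width: 0.026
```

```bash
sed -i 's/-97/-93.3/g; s/F\*.04)/F*.039)/; s/,.031\]/,.0315]/' chk.py; python3 chk.py 9 .10 .1 .06 .01
```

```text
t 9.65 tip [ 0.4166 -0.0585  0.0314] fdir -93.3 tilt 58.0 roll 0.0 F [-0.5  0.8  0.8] w 0.026 q [ 0.85  0.62 -0.91  0.65 -1.05 -1.54]
implied diameters {'scene': np.float64(0.07), 'side': np.float64(0.0704)}
[ 0.41233859 -0.12434986] lane lateral -0.0053457192398349476 s 0.10008860294954681
.1 shift mm [13.5 -4.7 21.3] rot deg [ 0.  0. -0.]
.06 shift mm [ 34.  -14.7  54.1] rot deg [ 0.  0. -0.]
.01 shift mm [ 59.7 -27.2  95.1] rot deg [ 0.  0. -0.]
```

View pics/w9.png

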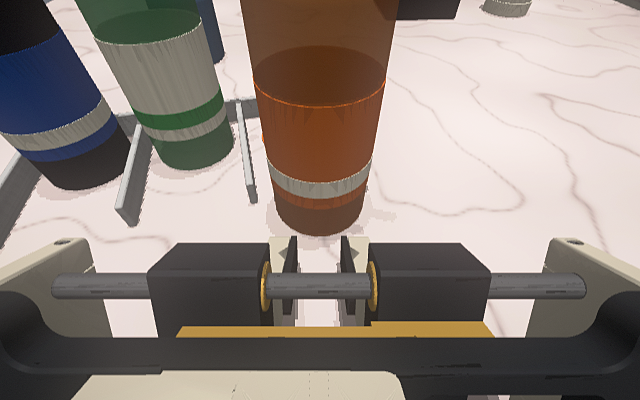

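View pics/a9.png

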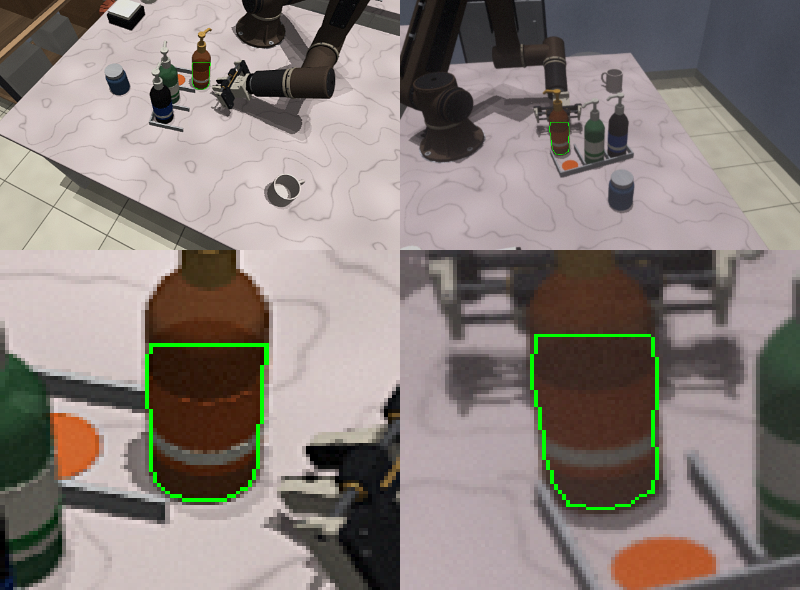

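Emit:
{"name": "jog_arm", "arguments": {"motion": [[[0.005,0,0.008,0,0,0,0.026],[0.009,0,0.0145,0,0,0,0.026],[0.012,0,0.019,0,0,0,0.026],[0.014,0,0.0225,0,0,0,0.026],[0.016,-0.001,0.0255,0,0,0,0.026],[0.0185,-0.0025,0.0295,0,0,0,0.026],[0.0215,-0.0045,0.034,0,0,0,0.026],[0.0245,-0.0063,0.039,0,0,0,0.026]]]}}

```text
t: 10.6
eef_pos: [0.4217, -0.0869, 0.043]
ee_rot: [-3.141, -1.011, -1.629]
force: [-0.2, 4.3, 1.1]
width: 0.0258
```

```bash
python3 chk.py 10 .085 .06 .01 -.001
```

```text
t 10.6 tip [ 0.4207 -0.1055  0.0313] fdir -93.3 tilt 57.9 roll -0.0 F [-0.2  4.3  1.1] w 0.0258 q [ 0.74  0.6  -0.98  0.78 -1.01 -1.58]
implied diameters {'scene': np.float64(0.1078), 'side': np.float64(0.0802)}
[ 0.42118368 -0.16152113] lane lateral -0.003879908578767996 s 0.06190763728772712
.06 shift mm [ 9.1 -8.6 14.6] rot deg [ 0.1  0.  -0. ]
.01 shift mm [ 34.8 -21.1  55.6] rot deg [ 0.1  0.  -0. ]
-.001 shift mm [ 40.4 -23.9  64.6] rot deg [ 0.1  0.  -0. ]
```

View pics/w10.png

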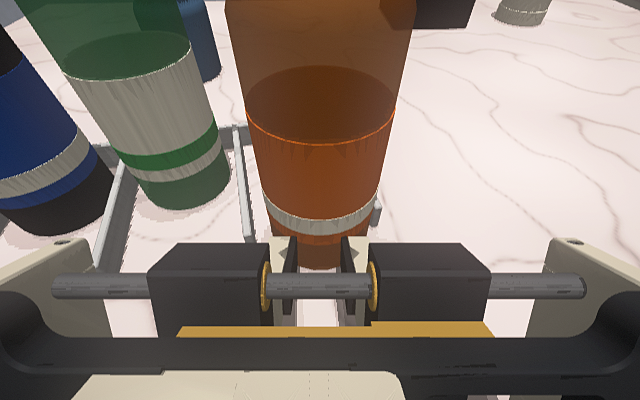

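View pics/a10.png

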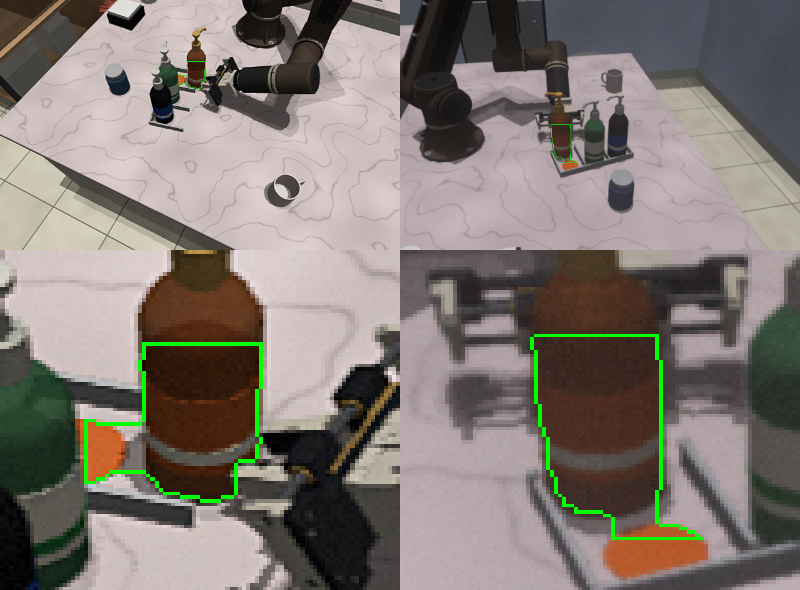

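```bash
python3 - <<'E'
from h import *
X=np.array([.981,.194])
for s_,h in((.06,-95.5),(.04,-97),(.02,-97),(.0,-97),(-.003,-97)):
    p=dot-.0035*X+s_*L;a=np.radians(h);F=np.array([np.cos(a),np.sin(a)]);print(s_,end=' ')
    go([*(p-F*.039),.0318],h,58)
E
```

```text
0.06 shift mm [ 9.9 -7.4 15.2] rot deg [-1.8  0.   1.1]
0.04 shift mm [ 20.2 -13.9  31.6] rot deg [-3.1  0.   1.9]
0.02 shift mm [ 30.4 -19.   48.1] rot deg [-3.1  0.   1.9]
0.0 shift mm [ 40.7 -24.   64.5] rot deg [-3.1  0.   1.9]
-0.003 shift mm [ 42.3 -24.7  66.9] rot deg [-3.1  0.   1.9]
```

Emit:
{"name": "jog_arm", "arguments": {"motion": [[[0.003,-0.002,0.0045,-0.5,0,0.3,0.026],[0.0065,-0.005,0.01,-1.1,0,0.7,0.026],[0.0099,-0.0074,0.0152,-1.8,0,1.1,0.026],[0.013,-0.0095,0.02,-2.2,0,1.4,0.026],[0.0166,-0.0117,0.026,-2.7,0,1.7,0.026],[0.0202,-0.0139,0.0316,-3.1,0,1.9,0.026],[0.0202,-0.0139,0.0316,-3.1,0,1.9,0.026]]]}}

```text
t: 11.45
eef_pos: [0.4325, -0.1269, 0.0437]
ee_rot: [3.139, -1.013, -1.693]
force: [0.4, 0.5, -0.3]
width: 0.0259
```

```bash
sed -i 's/(H\[...,2\]>35)/(H[...,2]>35)\&~((H[...,1]>180)\&(H[...,2]>130))/' syr.py; python3 chk.py 11 .045
```

```text
t 11.45 tip [ 0.4302 -0.1454  0.032 ] fdir -97.2 tilt 58.0 roll 0.001 F [ 0.4  0.5 -0.3] w 0.0259 q [ 0.61  0.6  -0.97  0.83 -1.02 -1.56]
implied diameters {'scene': np.float64(0.0705), 'side': np.float64(0.0775)}
[ 0.42862832 -0.18107298] lane lateral -0.0003697730978045834 s 0.04128301287575971
```

View pics/w11.png

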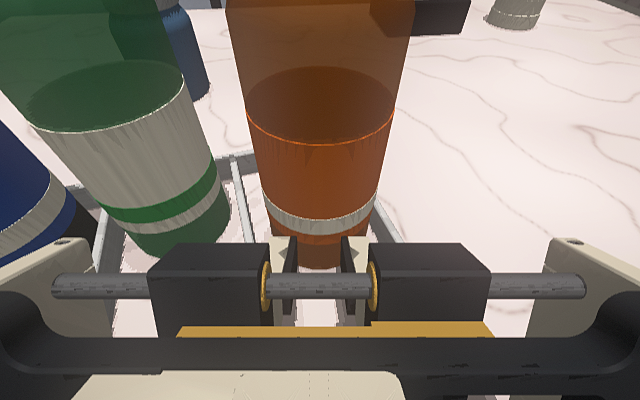

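View pics/a11.png

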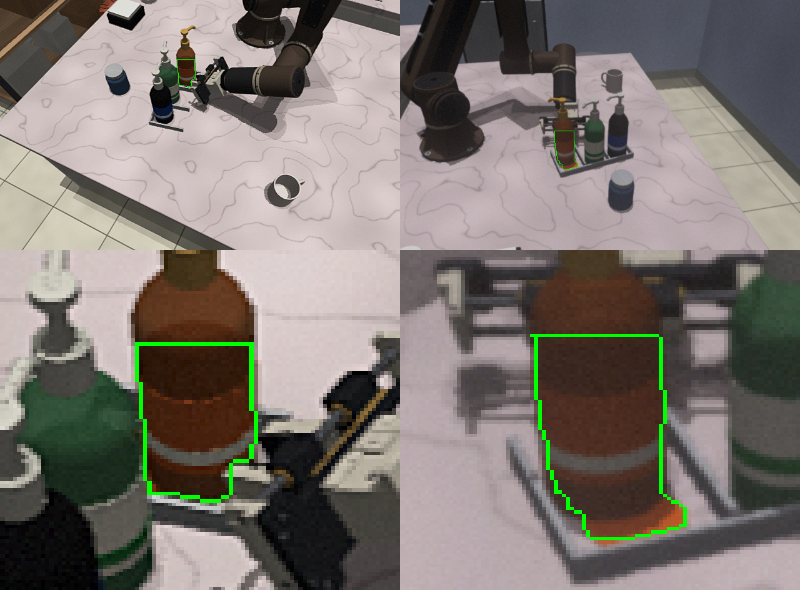

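```bash
python3 - <<'E'
from h import *
X=np.array([.981,.194]);st()
for s_,h in((.03,-97),(.015,-97),(.0,-97),(-.001,-97)):
    p=dot-.0035*X+s_*L;a=np.radians(h);F=np.array([np.cos(a),np.sin(a)]);print(s_,end=' ')
    go([*(p-F*.039),.0322],h,62)
E
```

```text
t 11.6 tip [ 0.4301 -0.1447  0.0321] fdir -97.1 tilt 58.0 roll 0.001 F [ 0.7 -0.1  1. ] w 0.0261 q [ 0.62  0.6  -0.97  0.83 -1.02 -1.57]
0.03 shift mm [ 3.3 -3.5  7.6] rot deg [0.1 4.  0. ]
0.015 shift mm [10.8 -8.2 19.7] rot deg [0.1 4.  0. ]
0.0 shift mm [ 18.4 -12.9  31.8] rot deg [0.1 4.  0. ]
-0.001 shift mm [ 18.9 -13.2  32.6] rot deg [0.1 4.  0. ]
```

Emit:
{"name": "jog_arm", "arguments": {"motion": [[[0.0015,-0.0017,0.0037,0,2,0,0.026],[0.0033,-0.0035,0.0076,0,4,0,0.026],[0.0055,-0.005,0.0115,0,4,0,0.026],[0.008,-0.0065,0.0155,0,4,0,0.026],[0.0108,-0.0082,0.0197,0,4,0,0.026],[0.0108,-0.0082,0.0197,0,4,0,0.026]]]}}

```text
t: 12.2
eef_pos: [0.4374, -0.1504, 0.0426]
ee_rot: [3.138, -1.083, -1.692]
force: [-0.1, 1.4, -0.2]
width: 0.0261
```

```bash
python3 chk.py 12 .015;  python3 - <<'E'
from h import *
X=np.array([.981,.194])
for s_,h in((.0,-97),(-.002,-97),(-.004,-97)):
    p=dot-.0035*X+s_*L;a=np.radians(h);F=np.array([np.cos(a),np.sin(a)]);print(s_,end=' ')
    go([*(p-F*.039),.0322],h,62)
E
```

```text
t 12.2 tip [ 0.4349 -0.1697  0.0323] fdir -97.2 tilt 62.0 roll 0.001 F [-0.1  1.4 -0.2] w 0.0261 q [ 0.57  0.64 -0.98  0.9  -1.05 -1.61]
implied diameters {'scene': np.float64(0.0702), 'side': np.float64(0.0698)}
[ 0.42943434 -0.20612491] lane lateral -0.004439144887671615 s 0.016550703308470936
0.0 shift mm [ 6.2 -5.  12.2] rot deg [ 0.1 -0.1  0. ]
-0.002 shift mm [ 7.1 -5.6 13.9] rot deg [ 0.1 -0.1  0. ]
-0.004 shift mm [ 8.  -6.2 15.6] rot deg [ 0.1 -0.1  0. ]
```

View pics/w12.png

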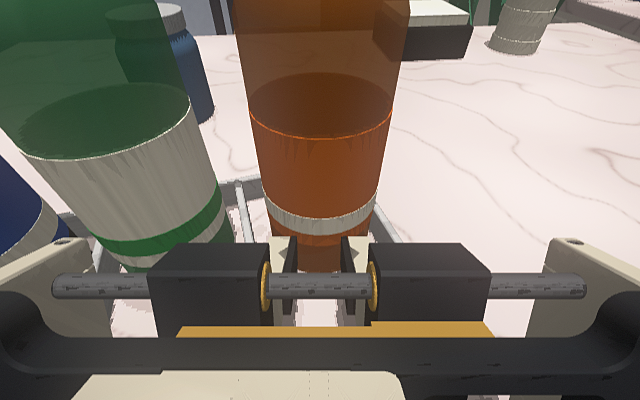

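View pics/a12.png

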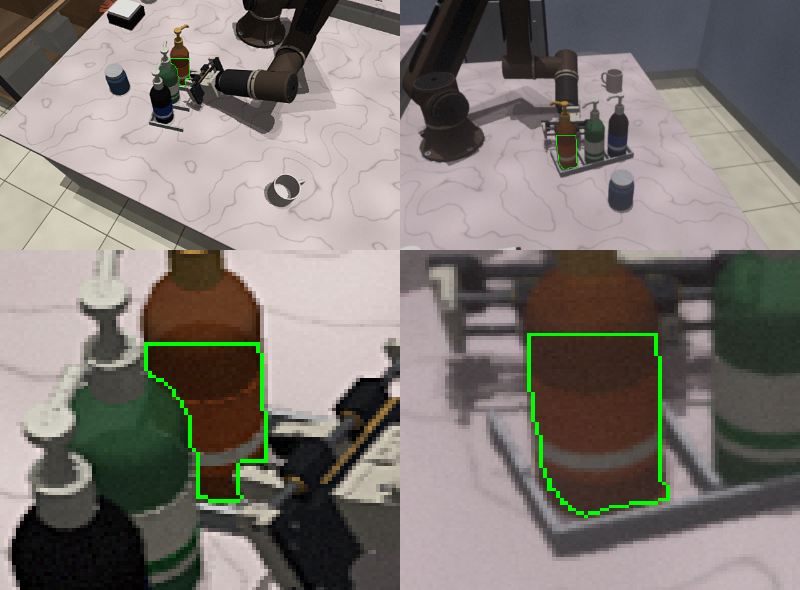

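Emit:
{"name": "jog_arm", "arguments": {"motion": [[[0.001,-0.0008,0.002,0,0,0,0.026],[0.0022,-0.0018,0.0044,0,0,0,0.026],[0.0035,-0.0028,0.007,0,0,0,0.026],[0.0047,-0.0038,0.0093,0,0,0,0.026],[0.0055,-0.0045,0.011,0,0,0,0.026],[0.0062,-0.005,0.0122,0,0,0,0.026]]]}}

```text
t: 12.95
eef_pos: [0.4408, -0.1644, 0.0425]
ee_rot: [3.139, -1.083, -1.693]
force: [-0.7, 3.5, 0.8]
width: 0.0261
```

```bash
python3 chk.py 13 .002;  python3 - <<'E'
from h import *
X=np.array([.981,.194])
for s_,h in((-.002,-97),(-.004,-97),(-.006,-97)):
    p=dot-.0035*X+s_*L;a=np.radians(h);F=np.array([np.cos(a),np.sin(a)]);print(s_,end=' ')
    go([*(p-F*.039),.0322],h,62)
E
```

```text
t 12.95 tip [ 0.4383 -0.1837  0.0322] fdir -97.1 tilt 62.1 roll 0.001 F [-0.7  3.5  0.8] w 0.0261 q [ 0.52  0.64 -0.99  0.95 -1.05 -1.62]
implied diameters {'scene': np.float64(0.0578), 'side': np.float64(0.0701)}
[ 0.43281409 -0.21168619] lane lateral -0.002202500295518189 s 0.010439413672861846
-0.002 shift mm [ 0.8 -0.6  1.6] rot deg [ 0.1 -0.1  0. ]
-0.004 shift mm [ 1.7 -1.3  3.3] rot deg [ 0.1 -0.1  0. ]
-0.006 shift mm [ 2.6 -1.9  4.9] rot deg [ 0.1 -0.1  0. ]
```

View pics/a13.png

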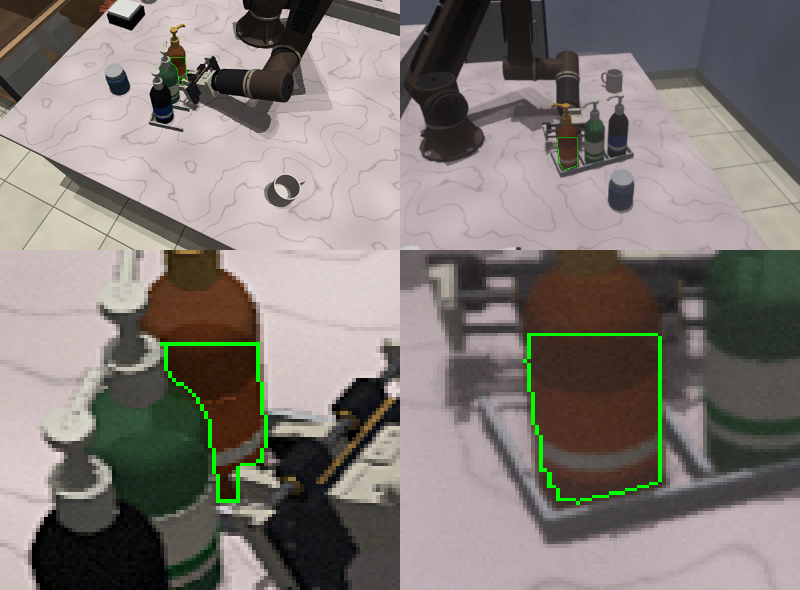

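Emit:
{"name": "jog_arm", "arguments": {"motion": [[[0.0005,-0.0004,0.001,0,0,0,0.026],[0.001,-0.0007,0.0018,0,0,0,0.026],[0.0013,-0.001,0.0026,0,0,0,0.026],[0.0017,-0.0013,0.0033,0,0,0,0.026]]]}}

```text
t: 13.5
eef_pos: [0.4415, -0.1682, 0.0425]
ee_rot: [3.139, -1.083, -1.693]
force: [-0.3, 3.0, 1.2]
width: 0.0261
```

Emit:
{"name": "jog_arm", "arguments": {"motion": [[[0.0004,-0.0003,0.0009,0,0,0,0.026],[0.0009,-0.0007,0.0017,0,0,0,0.026],[0.0013,-0.001,0.0025,0,0,0,0.026]]]}}

```text
t: 13.8
eef_pos: [0.4433, -0.1699, 0.0422]
ee_rot: [-3.141, -1.081, -1.693]
force: [-6.8, 23.8, 7.6]
width: 0.026
```

```bash
python3 chk.py 14 -.001
```

```text
t 13.8 tip [ 0.441  -0.1891  0.0319] fdir -97.0 tilt 61.9 roll -0.0 F [-6.8 23.8  7.6] w 0.026 q [ 0.5   0.64 -0.99  0.97 -1.05 -1.62]
implied diameters {'scene': np.float64(0.0531), 'side': np.float64(0.07)}
[ 0.43472322 -0.21372053] lane lateral -0.0007243028885521671 s 0.008073357723344294
```

View pics/a14.png

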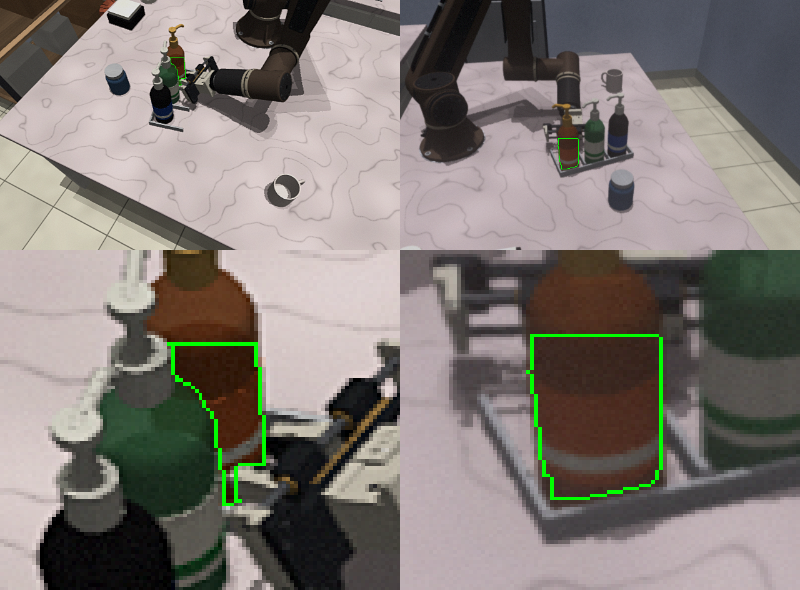

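View pics/w14.png

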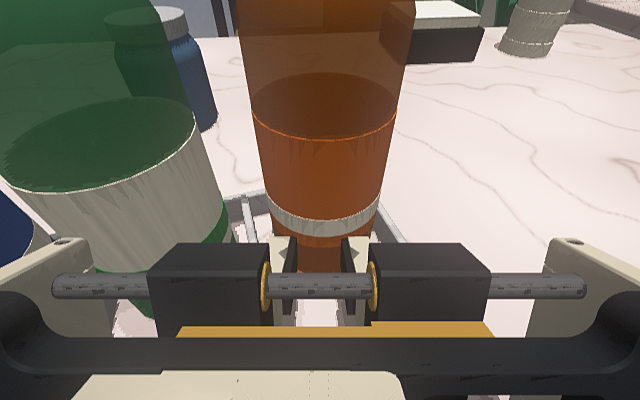

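Emit:
{"name": "jog_arm", "arguments": {"motion": [[[-0.001,0.0007,-0.002,0,0,0,0.026],[-0.003,0.002,-0.005,0,0,0,0.026],[-0.007,0.003,-0.013,0,0,0,0.026],[-0.014,0.005,-0.027,0,0,0,0.026],[-0.021,0.007,-0.04,0,0,0,0.026],[-0.028,0.009,-0.053,0,0,0,0.026],[-0.035,0.012,-0.067,0,0,0,0.026],[-0.042,0.015,-0.08,0,0,0,0.026]]]}}

```text
t: 14.75
eef_pos: [0.4392, -0.0772, 0.0428]
ee_rot: [3.141, -1.081, -1.693]
force: [0.2, 0.3, -0.5]
width: 0.0261
```

```bash
python3 chk.py 15 0.0
python3 - <<'E'
import cv2,numpy as np
from station import optics
b=cv2.imread("pics/side0.png");a=optics.grab_frame("side")[:,:,::-1]
cv2.imwrite("pics/z15.png",np.hstack([cv2.resize(b[145:280,235:385],(400,360)),cv2.resize(a[145:280,235:385],(400,360))]))
E
```

```text
t 14.75 tip [ 0.4369 -0.0965  0.0324] fdir -97.0 tilt 62.0 roll 0.0 F [ 0.2  0.3 -0.5] w 0.0261 q [ 0.74  0.67 -0.87  0.7  -1.1  -1.55]
implied diameters {'scene': np.float64(0.0527), 'side': np.float64(0.0691)}
[ 0.43456024 -0.21399191] lane lateral -0.0009368362064153135 s 0.00783875275824151
```

View pics/a15.png

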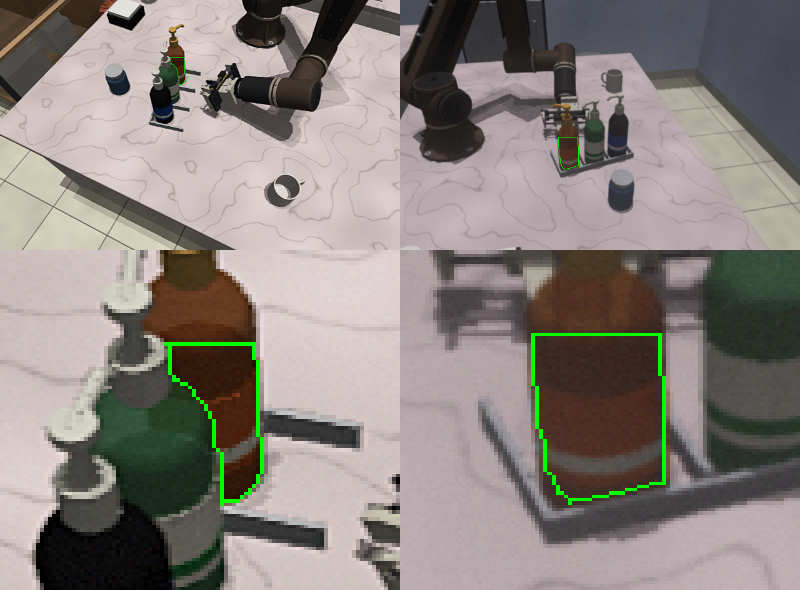

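View pics/w15.png

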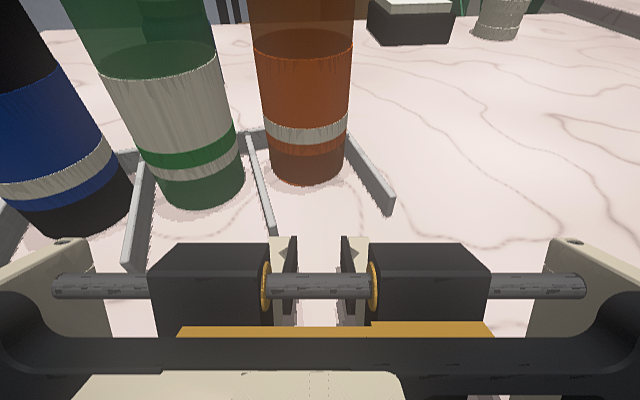

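View pics/z15.png

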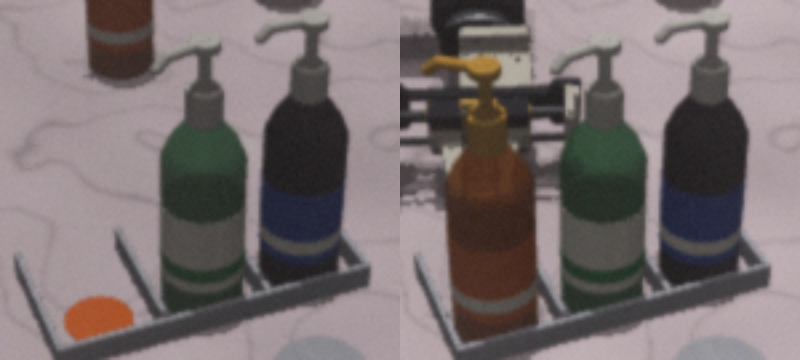

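```bash
python3 - <<'E'
from syr import *
c=optics.camera_model("wrist");s=arm.get_state();im=optics.grab_frame("wrist");T=np.eye(4);T[:3,:3]=Rn.from_euler('xyz',s['ee_rot']).as_matrix();T[:3,3]=s['eef_pos'];C=T@c['mount']
X=np.array([.981,.194])
def w(uv,z):
    d=C[:3,:3]@np.linalg.inv(c['mtx'])@np.array([*uv,1.]);return (C[:3,3]+d*(z-C[2,3])/d[2])
# azimuth bisector of amber + green label/body from wrist; base near-point distance
H=hsv(im).astype(int)
def circ(uvL,uvR,uvB,name):
    o=C[:2,3];az=[]
    for uv in(uvL,uvR):
        d=(C[:3,:3]@np.linalg.inv(c['mtx'])@np.array([*uv,1.]));az.append(np.arctan2(d[1],d[0]))
    m=np.mean(az);h=abs(az[0]-az[1])/2
    u=np.array([np.cos(m),np.sin(m)]);near=w(uvB,0)[:2];r1=(near-o)@u+.036;r2=.036/np.sin(h)
    for r in(r1,r2):
        p=o+r*u;print(name,p.round(4),"lat",((p-dot)@X*1e3).round(1),"s",((p-dot)@L*1e3).round(1))
# edges at a body row
row=100
m=((H[...,0]<16)|(H[...,0]>175))&(H[...,1]>110)
xs=np.nonzero(m[row,240:380])[0]+240; print("amber row",xs.min(),xs.max())
for cx in(300,308,315):
    col=[y for y in range(140,215) if m[y,cx]];print(cx,max(col))
yb=max(y for y in range(140,215) if m[y,308])
circ((xs.min()-.5,row),(xs.max()+.5,row),(308,yb+.5),"amber")
cv2.imwrite("pics/z16.png",cv2.resize(im[60:240,90:410],(800,450),interpolation=cv2.INTER_CUBIC)[:,:,::-1])
print("wall mouths",[((w(q,.024)[:2]-dot)@L*1e3).round(1) for q in((274,235),(388,214))])
E
```

```text
amber row 260 347
300 187
308 187
315 185
amber [ 0.4343 -0.2239] lat -3.1 s -1.9
amber [ 0.4344 -0.2232] lat -2.9 s -1.2
wall mouths [np.float64(96.4), np.float64(103.1)]
```

View pics/z16.png

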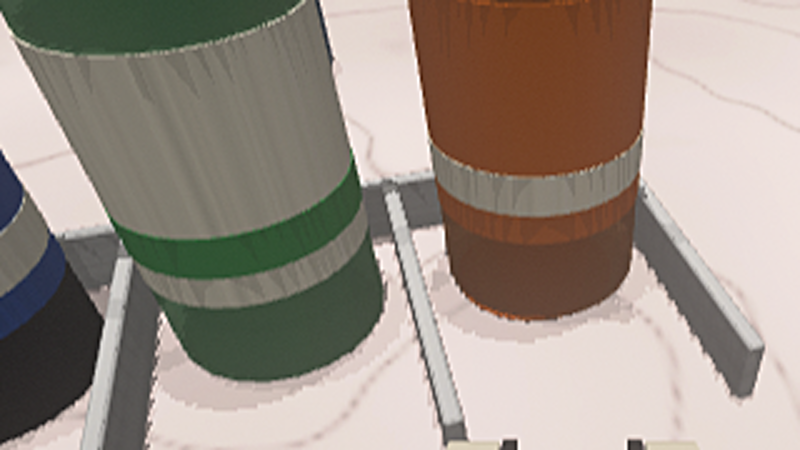

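```bash
python3 - <<'E'
from station import arm
s=arm.get_state();print(s['t'],s['force']);print(arm.job_done())
E
```

```text
15.0 [0.22876602 0.24751012 0.25529469]
the job is handed in; nothing more can be done
None
```

The amber bottle is home in the orange-dot lane, upright and against the stop. I handed the job in at 15.0 s of robot time, with the gripper clear of everything.

**How it went:**
- I pushed with two slightly open, tilted fingertips. Contact was about 27 mm above the counter on the way over and about 40 mm in the lane, at roughly 3–6 N.
- I backed off twice to turn the tool and change the finger gap.
- I pushed down the lane until the bottle met the stop, where the force rose to about 24–26 N for a moment, then retreated straight back.

**Last checks:**
- **Position:** the wrist view puts the bottle 1 to 2 mm past the dot's centre, where the stop should hold it, and about 3 mm off the lane's centre line.
- **Other things:** a side picture before and after shows the green and black bottles and the organiser unmoved. The mug and jar look unmoved in the camera views. The force on the tool at hand-in was about zero.

**What disagreed or went wrong:**
- **Two-camera fix:** the scene and side cameras put the bottle about 8 mm short of the dot's centre. I discounted it, because the green bottle hid half of it in the scene view and its diameter came out at 53 mm instead of 72 mm.
- **Tip position at the stop:** this put the bottle at −6 mm, against −1 mm expected. I put that down to small errors in the estimated finger contact and the dot's position.
- **Wall mouths:** in the last wrist view, rough picks of the lane mouths read 96 and 103 mm from the dot, against 90 mm.
- **My slip:** the first row of the first move was typed in mm instead of m. The 50 mm step limit clipped it, in open air, with no effect.
- **Drift:** the bottle slid about 4 mm sideways in the fingers before the lane mouth. I steadied it by re-approaching with a wider finger gap.

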